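# Shim a row of paint tins tight and hold the clamp

### The job

Pack the row of paint tins tight in the wooden lane: first stand the leaning red tin upright next to the standing ones, then set one or more wooden spacers from the rack upright in the gap, broad faces to the row, until the gap is small enough for the blue sliding clamp to reach the stack; then push the clamp's handle towards the row until its sprung plate is squeezed about half-way, with the whole row pressed against the end board, and finish while still holding it there. Do not tip the standing tins over, and leave the brush jar, the paint can and the little paint pot where they are.

Things in the scene. Friction and masses are not known exactly. Their poses are not given: they have to be found in the camera images.
- lane: Plywood lane that the tins stand in, 270 long along its own y, fixed. Origin: centre of its underside on the table; z up. Its floor is 8 above the table; side rails along y rise 12 above the floor, 62 apart inside, 74 outside. The end board is at its +y end, the clamp towards its -y end. In the lane frame the standing row starts at the end board's face, y = +123.
- end_board: Fixed upright board 74 x 12 x 90 high across the lane's +y end; origin at the centre of its underside, on the lane floor. Its inner face lies 6 towards the lane's -y. The first tin stands against it.
- tin_a_mid (a point): Rectangular green metal tin, 56 (x) x 36 (y) x 84 high, 120 g, with a black cap of diameter 18, 10 high, on top. This point is its centre, 42 above its underside; z is its own up. Stands in the lane against the end board.
- tin_b_mid (a point): Rectangular yellow metal tin, 56 (x) x 36 (y) x 84 high, 120 g, with a black cap of diameter 18, 10 high, on top. This point is its centre, 42 above its underside; z is its own up. Stands in the lane next to the green tin.
- tin_c_mid (a point): Rectangular red metal tin, 56 (x) x 36 (y) x 84 high, 120 g, with a black cap of diameter 18, 10 high, on top. This point is its centre, 42 above its underside; z is its own up. At first it leans about 0.55 rad about the lane's x, its top towards +y against the yellow tin and its foot on the lane floor.
- clamp: Grey fixed bracket of the clamp on the lane, axes as the lane. Origin: on the lane floor, directly below the front face (towards the row) of the sprung plate when the clamp is parked. Bracket 74 x 14 x 46, its centre 55 towards -y. Its place along the lane differs: once the red tin stands against the row, 46 to 72 mm are free before the parked plate, so one or two spacers are needed.
- jaw: Blue sliding jaw of the clamp, 54 (x) x 18 (y) x 58 high above the lane floor, axes as the lane; it slides along +y (towards the row) by at most 44, to its end stop. Origin: on the lane floor below the front face of the unsqueezed plate, so parked it coincides with the bracket's origin, and its distance from there is the jaw's travel; the jaw's own centre is 33 behind (-y). A light spring (40 N/m, 1.2 N when parked) pulls it back when let go.
- handle_grip (a point): Grip point on the pale wooden upright handle on top of the jaw, 103 above the lane floor, 33 behind (-y of) the jaw's origin. Handle 22 (x) x 16 (y) x 62 high, its foot on the jaw's top 58 above the lane floor; the point is 17 below its top.
- plate (a joint): Squeeze of the clamp's aluminium plate (54 x 8 x 76 high, on springs in front of the jaw) towards the jaw: 0 free, 0.014 m fully squeezed; 900 N/m, so half-way is about 6 N.
- rack: Fixed plywood rack of the four spacers, 76 (x) x 180 (y), origin at the centre of its underside. Spacers stand at y = -66, -22, +22, +66 in its frame.
- spacer_1_tab (a point): Centre of the upper part of the dark grip tab of a pale wooden spacer board; z is up, y is its thickness direction. Board 56 (x) x 20 (y) x 84 high, 50 g; on its top, centred, a tab 16 (x) x 8 (y) x 34 high. This point is 106 above its underside and 12 below the tab's top. It stands loose, 44 from the next, in the rack (8 mm floor, blocks 16 high between boards).
- spacer_2_tab (a point): Centre of the upper part of the dark grip tab of a pale wooden spacer board; z is up, y is its thickness direction. Board 56 (x) x 20 (y) x 84 high, 50 g; on its top, centred, a tab 16 (x) x 8 (y) x 34 high. This point is 106 above its underside and 12 below the tab's top. It stands loose, 44 from the next, in the rack (8 mm floor, blocks 16 high between boards).
- spacer_3_tab (a point): Centre of the upper part of the dark grip tab of a pale wooden spacer board; z is up, y is its thickness direction. Board 56 (x) x 20 (y) x 84 high, 50 g; on its top, centred, a tab 16 (x) x 8 (y) x 34 high. This point is 106 above its underside and 12 below the tab's top. It stands loose, 44 from the next, in the rack (8 mm floor, blocks 16 high between boards).
- spacer_4_tab (a point): Centre of the upper part of the dark grip tab of a pale wooden spacer board; z is up, y is its thickness direction. Board 56 (x) x 20 (y) x 84 high, 50 g; on its top, centred, a tab 16 (x) x 8 (y) x 34 high. This point is 106 above its underside and 12 below the tab's top. It stands loose, 44 from the next, in the rack (8 mm floor, blocks 16 high between boards).
- brush_jar: Bystander: glass jar of brushes, diameter 72, 126 high overall; origin at the centre of its underside.
- paint_can: Bystander: round steel can, diameter 84, 95 high; origin at the centre of its underside.
- paint_pot: Bystander: small blue pot with a white lid, diameter 48, 50 high; origin at the centre of its underside.
Mind the look-alikes: they are no part of the job. Of the things shaped like the part that bears tin_c_mid, the red one is meant.

How it is judged:
By the outcome, as a careful person would: the job done as asked, in the order asked, and still so for the second after the job is handed in, while the arm keeps its last pose, push and grip.
It also fails if it takes over 72 s, if anything falls off the work surface, if the arm or the gripper's body presses on something with over 40 N, if the wrist force passes 120 N, or if a joint passes its speed limit or range.

### The arm

A 6-joint arm with a two-finger parallel gripper is mounted at the origin on the work surface. World frame = base frame: x ahead of the robot, y to its left, z up, the work surface at z = 0. Lengths are in m, angles in rad, forces in N, time in s.
With the tool pointing down it reaches from about 0.3 to 0.85 m from the base axis. Payload 4.2 kg.
Tool frame: the origin (TCP) lies at the very end of the fingers, on their centre line; the grasp point (between the pads) lies 19 mm behind it (manip.tcp_to_grasp is the distance from the TCP to the grasp point, in m); z points along the fingers, y is the direction in which the jaws open and shut (so a half turn about z gives the same grasp; the last joint's range is limited). The gripper opens to 91 mm and grips with 3 to 60 N. Pads are 32 mm wide; open, the fingers measure 118 mm over their backs; the gripper's body (76 mm by 178 mm) begins 60 mm behind the grasp point.
Start: joints at [1.328, 0.32, 1.565, -0, 1.257, -0.02], TCP at [0.127, 0.561, 0.214] pointing down, gripper open.
Joint ranges: [-3.11, 3.11], [-0.84, 2.01], [0.21, 2.61], [-1.34, 4.49], [0.05, 2.63], [-2.56, 2.56]. Speed limits (rad/s): [2.57, 2.57, 3.14, 3.14, 3.14, 3.14].

### API

Orientations are given as a rotation vector (axis times angle).
In Python, from bench import manip gives the robot as it stands. The module is installed in compiled form; this text tells all that it offers.
- The arm moves only by the tool jog_arm, never from a script. Its argument "plan" is a list of rows, each an object with "gripper": the gripper's target within -1 to 1 (fully open at 1, half-way at 0, shut at -1); "translation": the shift along the world's x, y, z in m, a list of three; "roll": the turn about the world's z in rad. In form: [{"gripper": gripper, "translation": [dx, dy, dz], "roll": roll}, ...]. A call has 1 to 10 rows; each row is the pose to reach, as a shift and turn from the pose commanded when the call began; what a row does not reach only later rows make up. A row lasts 1/10 s, in which the tool goes at most 50 mm and 8.59 degrees, less where a joint would pass 70% of its speed; a pose out of reach is approached as far as the arm can. A call with a gripper value outside its range is refused whole. The fingers move at their own pace and stop on an object; "force" is the grip in N (left out, the last holds). Time passes only in rows, so rows that repeat a pose let the fingers close. It gives the time, the measured TCP pose, the force and the opening at its end, in the units of the state.
- manip.read_state(): the state, without advancing time (a new reading comes with each control period).
- manip.snapshot(name): name is "scene" or "top" or "wrist"; returns a dict with "pixels" (400x640x3 uint8, blue, green, red), "fx", "fy", "cx", "cy" (pixels), "world_from_camera" (4x4, takes a point from camera to world coordinates). Camera axes: x right, y down, z forward; pixel columns grow to the right and rows downward; lengths in m; the calibration is good to about 2 mm. A picture is of the moment at which its call begins. There is no depth.
- manip.sign_off(): hands the job in, once; it reports no verdict.
Trained networks look in the newest picture that a camera, given by its name, has taken for a name from the list of things; names that differ only in an ending like _2 or _b are one class to them, and where a whole thing is asked for, a point or a joint stands for the part that bears it (a point fixed in the world has none). Each returns a list of dicts, best first, with "confidence" (0 to 1); they miss things now and then, are a little off and sometimes report something else, mostly with a low value. They report only what shows in the picture. A call takes as long as a camera call. They do not tell look-alikes from the thing itself.
- manip.masks_of(camera, label): "region" (400x640 bool, what is visible of it) and "rect" ([left, top, width, height] in pixels, round what is visible of it).
The state is a dict: "time": time; "qpos": joint angles; "joint_vel": joint speeds; "joint_efforts": joint torques, N m; "eef_pos": TCP position; "ee_rot": TCP orientation; "force": force on the tool from outside, world axes, zero at the start; "torque": the same for the moment, N m; "finger_gap": finger opening in m.
Only numpy, scipy, OpenCV 4.12 (cv2) and the standard library are available. Lean on these libraries where they do the work, as an engineer would, in place of code of your own. Each camera call takes 0.05 s, during which the arm holds its last target.

## Working session

There is one attempt and no reset: what is moved stays moved. The work goes in short steps, Python scripts to look and compute and a tool call to move; the robot and the scene stay as the last step left them, time stands still between calls to the robot, and variables do not carry over. Pictures are saved under pics/ and viewed, and the job is handed in when it is done.

Besides the shell and the picture viewer there is one more tool, called after ">>>" by a JSON object that holds its "op" and its "data", one argument or row to a line. jog_arm: Moves the arm, as the interface text tells. Its arguments: {"type":"object","properties":{"plan":{"type":"array"},"force":{"type":"number"}},"required":["plan"]}

```bash
mkdir -p pics; cat > h.py <<'E'
from bench import manip
import cv2, numpy as np
def snap(c,name=None):
    s=manip.snapshot(c)
    if name: cv2.imwrite(f'pics/{name}.png',s['pixels'])
    return s
def proj(s,P):
    T=np.linalg.inv(s['world_from_camera']);p=T[:3,:3]@np.array(P,float)+T[:3,3]
    return np.array([s['fx']*p[0]/p[2]+s['cx'],s['fy']*p[1]/p[2]+s['cy']])
def ray(s,u,v,z):
    T=np.array(s['world_from_camera']);d=T[:3,:3]@np.array([(u-s['cx'])/s['fx'],(v-s['cy'])/s['fy'],1]);o=T[:3,3]
    return o+d*(z-o[2])/d[2]
E
python3 - <<'E'
from h import *
for c in ['scene','top','wrist']:
    s=snap(c,c+'0'); print(c,np.round(s['world_from_camera'],3).tolist(),s['fx'],s['cx'],s['cy'])
print(manip.read_state(),manip.tcp_to_grasp)
E
```

```text
scene [[-0.756, 0.389, -0.527, 1.081], [0.654, 0.42, -0.629, 0.581], [-0.023, -0.82, -0.572, 0.623], [0.0, 0.0, 0.0, 1.0]] 452.616060592548 320.45873275202064 207.47305468915215
top [[0.004, -0.991, 0.137, 0.455], [-1.0, -0.001, 0.025, -0.027], [-0.024, -0.137, -0.99, 1.11], [0.0, 0.0, 0.0, 1.0]] 411.03854677973544 319.4075312423301 202.72280531092247
wrist [[0.221, 0.941, 0.257, 0.055], [0.975, -0.212, -0.061, 0.577], [-0.003, 0.265, -0.964, 0.384], [0.0, 0.0, 0.0, 1.0]] 289.1513631644367 323.1165921592823 195.99271241231625
{'time': 0.15, 'qpos': array([ 1.32799523e+00,  3.20156414e-01,  1.56537499e+00,  9.73165461e-06,
        1.25740810e+00, -1.99898472e-02]), 'joint_vel': array([-0.00230889, -0.0026469 , -0.0015294 , -0.00136906,  0.00024061,
       -0.00097477]), 'joint_efforts': array([-1.45345977e-03, -4.12774837e+01, -2.32154739e+01,  7.25741847e-02,
        4.32987814e-02, -7.35391131e-05]), 'eef_pos': array([0.1269598 , 0.56042577, 0.21331614]), 'ee_rot': array([-3.49251547e-01, -3.12193162e+00,  2.09536035e-03]), 'force': array([ 0.85327126, -0.30587537,  0.23533885]), 'torque': array([-0.01434152, -0.06350714, -0.02602463]), 'finger_gap': 0.0913608579747148} 0.0188
```

View pics/scene0.png

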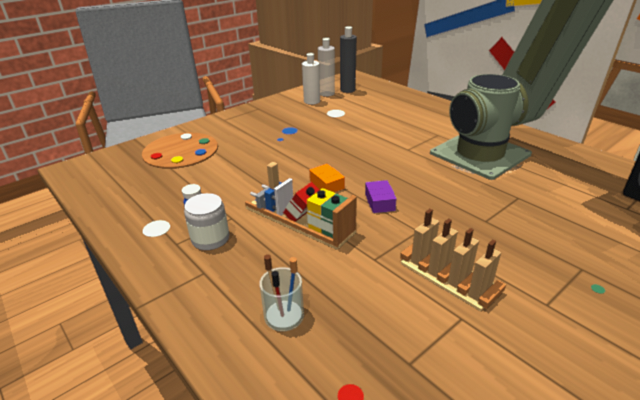

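View pics/top0.png

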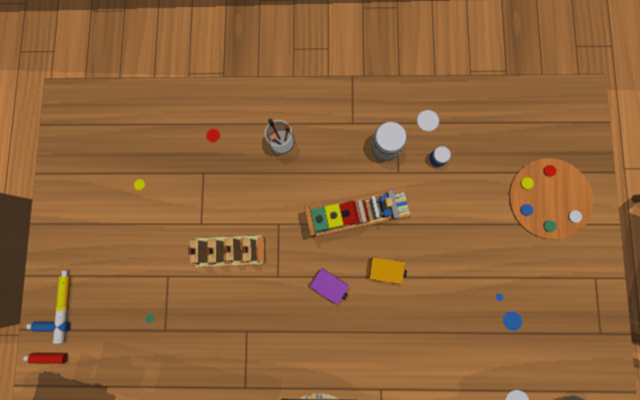

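View pics/wrist0.png

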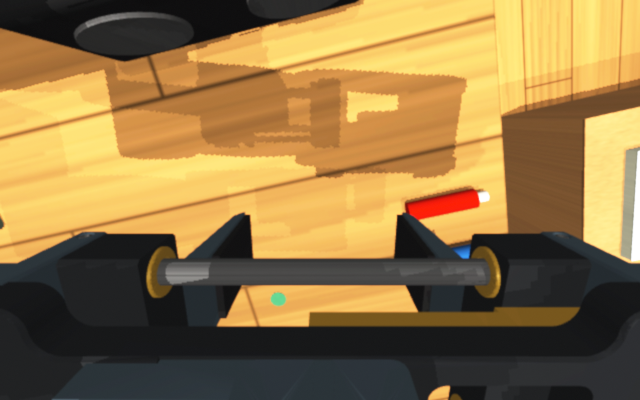

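The red tin leans in the lane at top (350,213), scene (303,200). The orange tin, top (387,270), and the purple one, top (328,286), lie loose outside the lane. The red tube at top (45,358) is not a tin. I choose the red one in the lane.

```bash
python3 - <<'E'
from h import *
a=cv2.imread('pics/top0.png')[180:250,290:420]; b=cv2.imread('pics/scene0.png')[150:250,235:365]
cv2.imwrite('pics/topc0.png',cv2.resize(a,None,fx=6,fy=6,interpolation=2)); cv2.imwrite('pics/scenec0.png',cv2.resize(b,None,fx=6,fy=6,interpolation=2))
for c in ['top','scene']:
  s=snap(c)
  for n in ['lane','end_board','tin_a_mid','tin_b_mid','tin_c_mid','clamp','jaw','handle_grip','plate','rack','spacer_1_tab','brush_jar','paint_can','paint_pot']:
    print(c,n,[(r['rect'],round(r['confidence'],2)) for r in manip.masks_of(c,n)][:6])
E
```

```text
top lane [([305.2, 187.0, 106.2, 49.5], 0.95)]
top end_board [([303.7, 207.1, 15.3, 29.0], 0.53)]
top tin_a_mid []
top tin_b_mid [([324.2, 200.6, 18.3, 24.7], 0.94)]
top tin_c_mid [([369.2, 254.7, 37.4, 26.3], 0.86), ([341.7, 200.9, 28.5, 24.8], 0.75), ([311.0, 266.0, 37.1, 37.3], 0.67)]
top clamp [([367.8, 190.9, 39.3, 30.6], 0.88), ([370.1, 196.2, 10.8, 21.6], 0.62), ([322.6, 201.5, 20.4, 24.6], 0.49), ([206.5, 238.6, 20.8, 26.7], 0.33)]
top jaw [([369.1, 194.1, 25.3, 22.3], 0.74), ([304.6, 189.8, 106.1, 48.7], 0.37)]
top handle_grip [([368.4, 194.1, 23.7, 26.1], 0.76)]
top plate [([370.2, 196.2, 9.8, 21.8], 0.5)]
top rack [([198.7, 235.7, 70.3, 30.4], 0.72)]
top spacer_1_tab [([239.6, 238.2, 16.8, 24.9], 0.86)]
top brush_jar [([264.6, 119.1, 29.6, 38.7], 0.84)]
top paint_can [([371.2, 122.7, 34.3, 38.3], 0.66)]
top paint_pot [([427.4, 143.3, 24.1, 24.8], 0.52)]
scene lane [([431.7, 220.9, 26.8, 53.0], 0.65), ([243.0, 193.7, 112.0, 56.9], 0.62), ([333.9, 194.5, 22.9, 50.5], 0.31), ([283.1, 180.8, 36.0, 38.2], 0.29)]
scene end_board [([332.9, 193.3, 25.0, 50.9], 0.97), ([185.0, 183.
[... 162 characters left out ...]
25.4, 31.2], 0.71), ([307.2, 164.6, 35.9, 30.6], 0.58), ([281.9, 182.0, 36.7, 37.7], 0.56)]
scene clamp [([246.1, 164.4, 47.8, 50.9], 0.83)]
scene jaw [([261.1, 162.1, 31.2, 55.0], 0.76), ([320.0, 194.2, 20.5, 41.0], 0.58)]
scene handle_grip [([265.1, 162.8, 30.4, 54.9], 0.88)]
scene plate [([272.3, 176.2, 21.5, 39.5], 0.6), ([431.1, 224.7, 26.5, 50.4], 0.39)]
scene rack [([399.1, 248.5, 106.5, 60.6], 0.81), ([431.9, 222.5, 26.1, 52.6], 0.55)]
scene spacer_1_tab []
scene brush_jar [([260.1, 255.2, 45.8, 75.3], 0.79), ([248.1, 165.8, 42.5, 47.8], 0.7)]
scene paint_can [([183.2, 193.0, 49.6, 55.8], 0.82)]
scene paint_pot [([183.0, 185.8, 19.0, 18.6], 0.73), ([399.5, 248.5, 105.6, 60.0], 0.23)]
```

View pics/topc0.png

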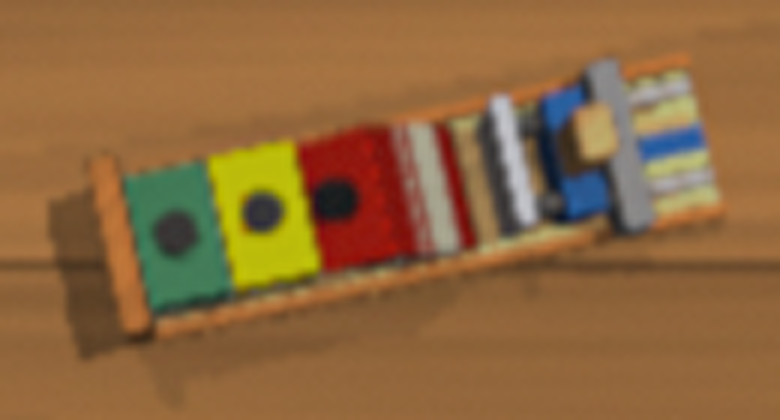

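View pics/scenec0.png

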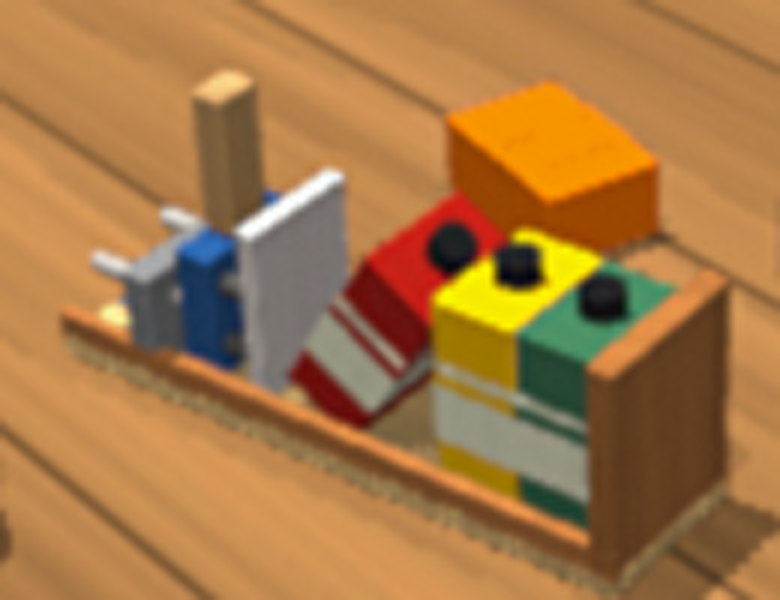

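```bash
python3 - <<'E'
from h import *
s=snap('top')
def c(u,v,z): 
    p=ray(s,290+(u+.5)/6,180+(v+.5)/6,z); return p
for n,u,v,z in [('gcap',175,230,.102),('ycap',262,209,.102),('ebL',93,157,.098),('ebR',137,335,.098),('endrailTop',690,60,.02),('endrailBot',722,212,.02),('plate top a',500,95,.084),('plate top b',530,230,.084),('handle top',593,122,.128),('brackA',605,62,.054),('brackB',635,230,.054)]:
    print(n,np.round(c(u,v,z),4))
for r in manip.masks_of('top','spacer_1_tab'): print(r['rect'])
# rack tabs approx
for u,v in [(192,250),(211,250),(228,250),(246,250)]: print(np.round(ray(s,u,v,.126),4))
E
python3 -c "
import cv2;a=cv2.imread('pics/top0.png')[225:275,180:275];cv2.imwrite('pics/rackc.png',cv2.resize(a,None,fx=8,fy=8,interpolation=2))"
```

```text
gcap [ 0.5548 -0.0019  0.102 ]
ycap [ 0.5636 -0.0376  0.102 ]
ebL [0.5855 0.0323 0.098 ]
ebR [0.512  0.0136 0.098 ]
endrailTop [ 0.6395 -0.2291  0.02  ]
endrailBot [ 0.5714 -0.2416  0.02  ]
plate top a [ 0.6138 -0.1376  0.084 ]
plate top b [ 0.5569 -0.1492  0.084 ]
handle top [ 0.596  -0.1698  0.128 ]
brackA [ 0.6329 -0.1862  0.054 ]
brackB [ 0.56   -0.1976  0.054 ]
[240.1, 237.5, 16.0, 24.7]
[0.4759 0.3023 0.126 ]
[0.476  0.2564 0.126 ]
[0.4762 0.2155 0.126 ]
[0.4763 0.1722 0.126 ]
```

View pics/rackc.png

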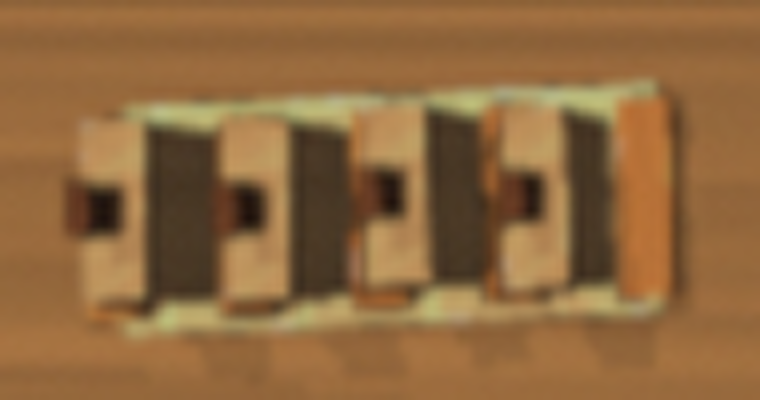

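>>> {"op": "jog_arm", "data": {
  "plan": [
    {"gripper": 1, "translation": [0.45, -0.65, 0.09], "roll": -1.107},
    {"gripper": 1, "translation": [0.45, -0.65, 0.09], "roll": -1.107},
    {"gripper": 1, "translation": [0.45, -0.65, 0.09], "roll": -1.107},
    {"gripper": 1, "translation": [0.45, -0.65, 0.09], "roll": -1.107},
    {"gripper": 1, "translation": [0.45, -0.65, 0.09], "roll": -1.107},
    {"gripper": 1, "translation": [0.45, -0.65, 0.09], "roll": -1.107},
    {"gripper": 1, "translation": [0.45, -0.65, 0.09], "roll": -1.107},
    {"gripper": 1, "translation": [0.45, -0.65, 0.09], "roll": -1.107},
    {"gripper": 1, "translation": [0.45, -0.65, 0.09], "roll": -1.107},
    {"gripper": 1, "translation": [0.45, -0.65, 0.09], "roll": -1.107}
  ]
}}

```text
time: 2.75
eef_pos: [0.4106, 0.1505, 0.2711]
ee_rot: [1.938, 2.472, 0.002]
force: [0.4, 2.1, 0.8]
finger_gap: 0.0912
```

>>> {"op": "jog_arm", "data": {
  "plan": [
    {"gripper": 1, "translation": [0.155, -0.25, 0.03], "roll": 0},
    {"gripper": 1, "translation": [0.155, -0.25, 0.03], "roll": 0},
    {"gripper": 1, "translation": [0.155, -0.25, 0.03], "roll": 0},
    {"gripper": 1, "translation": [0.155, -0.25, 0.03], "roll": 0},
    {"gripper": 1, "translation": [0.155, -0.25, 0.03], "roll": 0},
    {"gripper": 1, "translation": [0.155, -0.25, 0.03], "roll": 0},
    {"gripper": 1, "translation": [0.155, -0.25, 0.03], "roll": 0},
    {"gripper": 1, "translation": [0.155, -0.25, 0.03], "roll": 0},
    {"gripper": 1, "translation": [0.155, -0.25, 0.03], "roll": 0}
  ]
}}

```text
time: 3.65
eef_pos: [0.5642, -0.0968, 0.3004]
ee_rot: [-1.937, -2.472, -0.0]
force: [-0.1, 0.5, 0.2]
finger_gap: 0.091
```

```bash
python3 - <<'E'
from h import *
st=manip.read_state();print(st['eef_pos'],st['qpos'])
s=snap('wrist','w1');print(np.round(s['world_from_camera'],4).tolist())
E
```

```text
[ 0.56419512 -0.09677349  0.30038318] [-1.90259433e-01  2.76177354e-01  1.41143205e+00  5.09200134e-04
  1.45481033e+00 -4.31958239e-01]
[[0.971, 0.231, 0.0622, 0.547], [0.2392, -0.9361, -0.2578, -0.0245], [-0.0013, 0.2652, -0.9642, 0.4716], [0.0, 0.0, 0.0, 1.0]]
```

View pics/w1.png

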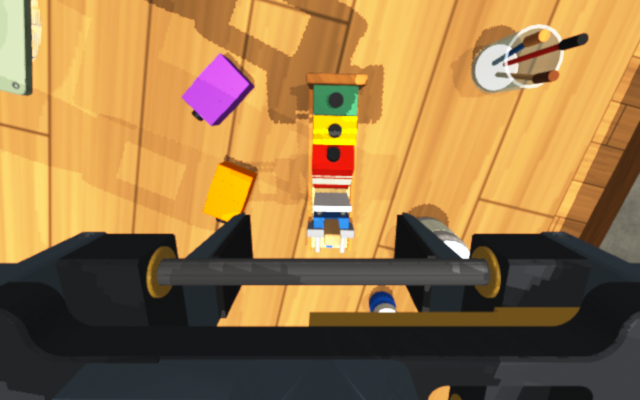

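```bash
python3 - <<'E'
import cv2
a=cv2.imread('pics/w1.png')[65:260,285:385];cv2.imwrite('pics/w1c.png',cv2.resize(a,None,fx=4,fy=4,interpolation=cv2.INTER_CUBIC)[:600]); cv2.imwrite('pics/w1d.png',cv2.resize(a[100:],None,fx=6,fy=6,interpolation=cv2.INTER_CUBIC))
E
```

```text
(no output)
```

View pics/w1c.png

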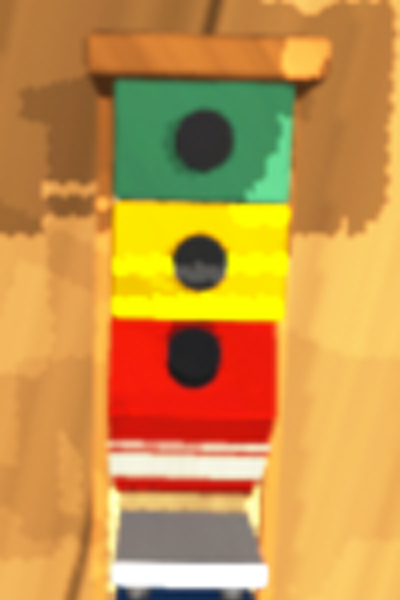

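View pics/w1d.png

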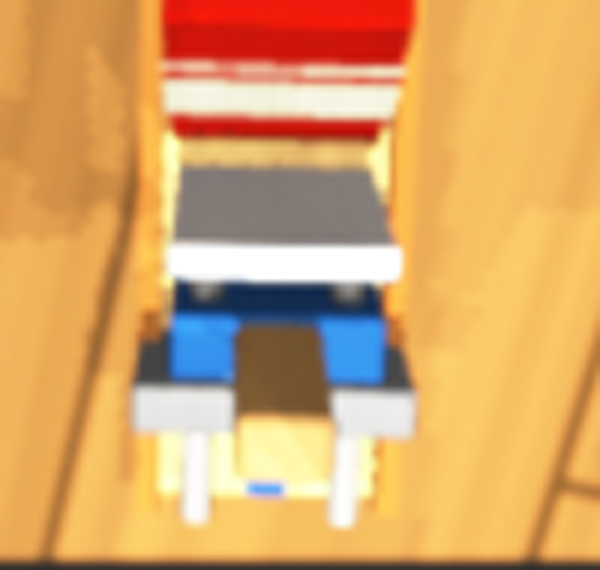

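```bash
cat > lane.py <<'E'
from h import *
E
python3 - <<'E'
from h import *
s=snap('wrist')
A=lambda u,v,z: ray(s,285+(u+.5)/4-.5,65+(v+.5)/4-.5,z)
B=lambda u,v,z: ray(s,285+(u+.5)/6-.5,165+(v+.5)/6-.5,z)
P={'gcap':A(205,140,.100),'ycap':A(200,262,.100),'gyL':A(112,203,.092),'gyR':A(291,200,.092),'yfL':A(112,320,.092),'yfR':A(280,318,.092),
'ebinL':A(112,80,.098),'ebinR':A(297,80,.098),
'rfootL':A(112,490,.0268),'rfootR':A(252,490,.0268),'plL':B(168,243,.084),'plR':B(402,246,.084),'plbL':B(168,280,.084),'plbR':B(400,280,.084),'hL':B(235,418,.128),'hR':B(330,418,.128),'hbL':B(240,480,.128),'hbR':B(327,480,.128)}
d=P['gcap']-P['ycap'];print('yaw caps',np.degrees(np.arctan2(-d[0],d[1])))
for a in ['gy','yf','ebin','pl','rfoot','h']:
    d=P[a+'R']-P[a+'L'];print(a,np.degrees(np.arctan2(d[1],d[0])),np.linalg.norm(d))
t=np.radians(13.6);ex=np.array([np.cos(t),np.sin(t),0]);ey=np.array([-np.sin(t),np.cos(t),0])
for k,p in P.items(): print(k,np.round(p,4),'lane x %.4f y %.4f'%(p@ex,p@ey))
for n in ['scene','top']: pass
E
```

```text
yaw caps 12.076175357372447
gy 14.800549771233797 0.05659950740511027
yf 14.555648424156155 0.05453836272142396
ebin 13.870353675329705 0.05606929015993594
pl 13.125008548010706 0.05475184558537825
rfoot 13.889794758819654 0.05540351707145818
h 13.900054765837051 0.020265790133506174
gcap [ 0.5569 -0.0014  0.1   ] lane x 0.5409 y -0.1323
ycap [ 0.5645 -0.037   0.1   ] lane x 0.5399 y -0.1687
gyL [ 0.5333 -0.0263  0.092 ] lane x 0.5121 y -0.1510
gyR [ 0.588  -0.0118  0.092 ] lane x 0.5687 y -0.1498
yfL [ 0.5417 -0.0619  0.092 ] lane x 0.5119 y -0.1876
yfR [ 0.5945 -0.0482  0.092 ] lane x 0.5665 y -0.1867
ebinL [0.5252 0.0087 0.098 ] lane x 0.5125 y -0.1151
ebinR [0.5796 0.0221 0.098 ] lane x 0.5686 y -0.1148
rfootL [ 0.5562 -0.1331  0.0268] lane x 0.5093 y -0.2602
rfootR [ 0.6099 -0.1198  0.0268] lane x 0.5647 y -0.2599
plL [ 0.5609 -0.1444  0.084 ] lane x 0.5112 y -0.2722
plR [ 0.6142 -0.1319  0.084 ] lane x 0.5659 y -0.2727
plbL [ 0.563  -0.1532  0.084 ] lane x 0.5112 y -0.2813
plbR [ 0.616  -0.1401  0.084 ] lane x 0.5657 y -0.2810
hL [ 0.5822 -0.1653  0.128 ] lane x 0.5270 y -0.2976
hR [ 0.6018 -0.1605  0.128 ] lane x 0.5472 y -0.2975
hbL [ 0.5867 -0.179   0.128 ] lane x 0.5281 y -0.3120
hbR [ 0.6049 -0.1745  0.128 ] lane x 0.5469 y -0.3119
```

>>> {"op": "jog_arm", "data": {
  "plan": [
    {"gripper": 1, "translation": [0.0114, 0.0053, -0.05], "roll": 0},
    {"gripper": 1, "translation": [0.0114, 0.0053, -0.1], "roll": 0},
    {"gripper": 1, "translation": [0.0114, 0.0053, -0.15], "roll": 0},
    {"gripper": 1, "translation": [0.0114, 0.0053, -0.19], "roll": 0},
    {"gripper": 1, "translation": [0.0114, 0.0053, -0.22], "roll": 0},
    {"gripper": 1, "translation": [0.0114, 0.0053, -0.245], "roll": 0},
    {"gripper": 1, "translation": [0.0114, 0.0053, -0.266], "roll": 0},
    {"gripper": 1, "translation": [0.0114, 0.0053, -0.266], "roll": 0}
  ]
}}

```text
time: 4.55
eef_pos: [0.5737, -0.0908, 0.0322]
ee_rot: [-1.933, -2.47, 0.004]
force: [-0.6, -0.4, 0.3]
finger_gap: 0.0911
```

```bash
python3 - <<'E'
from h import *
s=snap('scene');print(manip.read_state()['eef_pos'])
cv2.imwrite('pics/s2.png',cv2.resize(s['pixels'][90:260,180:420],None,fx=3,fy=3,interpolation=2))
E
```

```text
[ 0.57519727 -0.09122586  0.0339761 ]
```

View pics/s2.png

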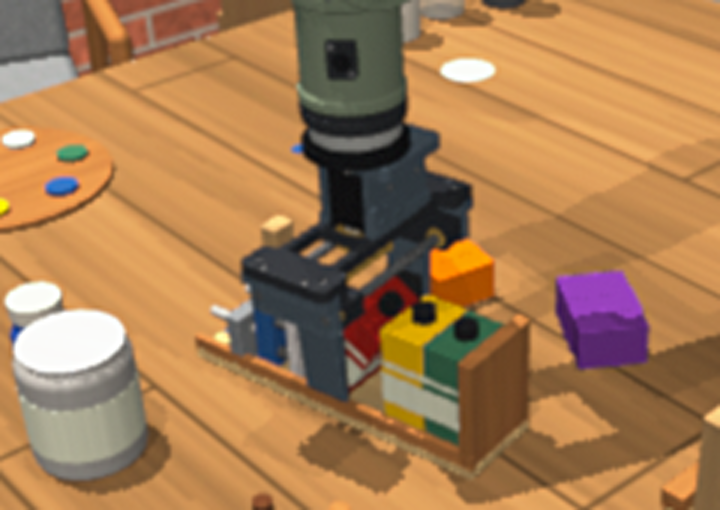

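The fingers straddle the leaning red tin at (340,340) in the crop, clear of the clamp and the yellow tin.

>>> {"op": "jog_arm", "data": {
  "force": 6,
  "plan": [
    {"gripper": -1, "translation": [0, 0, 0], "roll": 0},
    {"gripper": -1, "translation": [0, 0, 0], "roll": 0},
    {"gripper": -1, "translation": [0, 0, 0], "roll": 0},
    {"gripper": -1, "translation": [0, 0, 0], "roll": 0},
    {"gripper": -1, "translation": [0, 0, 0], "roll": 0},
    {"gripper": -1, "translation": [0, 0, 0], "roll": 0}
  ]
}}

```text
time: 5.2
eef_pos: [0.5764, -0.0925, 0.035]
ee_rot: [1.938, 2.472, 0.0]
force: [-1.0, -0.4, 2.8]
finger_gap: 0.0563
```

>>> {"op": "jog_arm", "data": {
  "plan": [
    {"gripper": -1, "translation": [-0.0006, 0.0024, 0.001], "roll": 0},
    {"gripper": -1, "translation": [-0.0012, 0.0048, 0.001], "roll": 0},
    {"gripper": -1, "translation": [-0.0018, 0.0072, 0.001], "roll": 0},
    {"gripper": -1, "translation": [-0.0024, 0.0098, 0.001], "roll": 0},
    {"gripper": -1, "translation": [-0.003, 0.0122, 0.0005], "roll": 0},
    {"gripper": -1, "translation": [-0.0036, 0.0148, 0], "roll": 0},
    {"gripper": -1, "translation": [-0.0042, 0.017, -0.001], "roll": 0},
    {"gripper": -1, "translation": [-0.0046, 0.019, -0.002], "roll": 0},
    {"gripper": -1, "translation": [-0.0048, 0.02, -0.003], "roll": 0},
    {"gripper": -1, "translation": [-0.0048, 0.02, -0.003], "roll": 0}
  ]
}}

```text
time: 6.2
eef_pos: [0.5726, -0.0742, 0.0325]
ee_rot: [1.935, 2.47, -0.001]
force: [-0.1, -5.9, 4.4]
finger_gap: 0.056
```

```bash
python3 - <<'E'
from h import *
s=snap('scene');print(manip.read_state()['force'])
cv2.imwrite('pics/s3.png',cv2.resize(s['pixels'][120:260,220:380],None,fx=4,fy=4,interpolation=2))
E
```

```text
[ 0.74008269 -6.73281713  5.03141397]
```

View pics/s3.png

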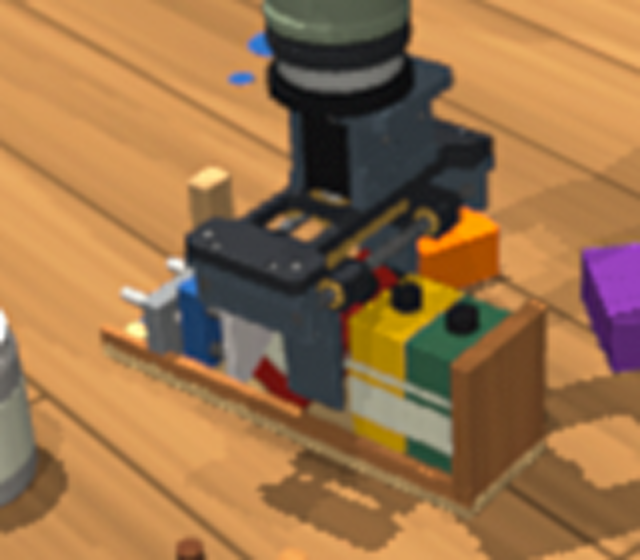

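The tin did not turn: the pads slipped along its sides and the foot is still out. I'll let go, look again, and pull it by its cap instead.

>>> {"op": "jog_arm", "data": {
  "plan": [
    {"gripper": 1, "translation": [0, 0, 0.003], "roll": 0},
    {"gripper": 1, "translation": [0, 0, 0.003], "roll": 0},
    {"gripper": 1, "translation": [0, 0, 0.003], "roll": 0},
    {"gripper": 1, "translation": [0, 0, 0.003], "roll": 0},
    {"gripper": 1, "translation": [0, 0, 0.05], "roll": 0},
    {"gripper": 1, "translation": [0, 0, 0.1], "roll": 0},
    {"gripper": 1, "translation": [0, 0, 0.12], "roll": 0},
    {"gripper": 1, "translation": [0, 0, 0.12], "roll": 0},
    {"gripper": 1, "translation": [0, 0, 0.12], "roll": 0}
  ]
}}

```text
time: 7.15
eef_pos: [0.571, -0.0722, 0.1511]
ee_rot: [-1.938, -2.472, 0.0]
force: [-0.4, 0.8, 0.3]
finger_gap: 0.0908
```

```bash
python3 - <<'E'
from h import *
print(manip.read_state()['eef_pos'])
s=snap('wrist','w4');print(np.round(s['world_from_camera'],4).tolist())
s=snap('scene');cv2.imwrite('pics/s4.png',cv2.resize(s['pixels'][150:250,235:365],None,fx=4,fy=4,interpolation=2))
E
```

```text
[ 0.57095528 -0.07215352  0.15113378]
[[0.9711, 0.2305, 0.0623, 0.5537], [0.2388, -0.9361, -0.2583, 0.0002], [-0.0013, 0.2657, -0.9641, 0.3223], [0.0, 0.0, 0.0, 1.0]]
```

View pics/w4.png

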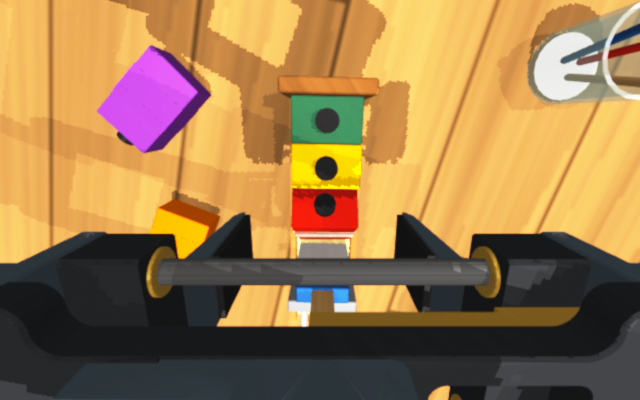

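View pics/s4.png

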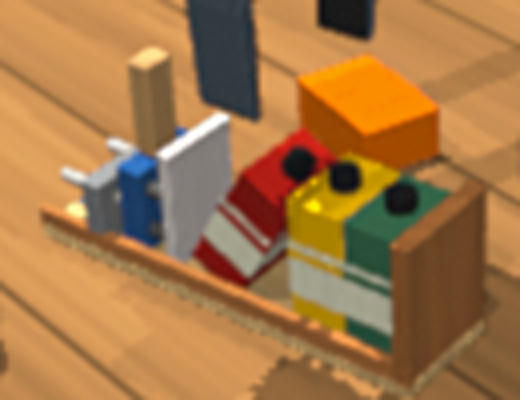

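```bash
cat > ov.py <<'E'
from h import *
T0=np.radians(13.8)
ex=np.array([np.cos(T0),np.sin(T0),0]);ey=np.array([-np.sin(T0),np.cos(T0),0])
# lane coordinates using 13.8: origin = world
yf=np.array([(0.5417+.5945)/2,(-.0619-.0482)/2,0]) # middle of yellow's -y face
XL,YF=yf@ex,yf@ey
def L(x,y,z): return ex*(XL+x)+ey*(YF+y)+np.array([0,0,z])
def tin(theta,dy=0):
    c,s=np.cos(theta),np.sin(theta);y0=-84*s+dy
    P=[]
    for x in(-28,28):
        for w,h in[(-36,0),(0,0),(0,84),(-36,84)]:
            P.append(L(x/1e3,(y0+w*c+h*s)/1e3,.008+(h*c-w*s)/1e3))
    return P
E
python3 - <<'E'
from ov import *
s=snap('scene')
ims=[]
for th in(.55,.45,.35):
    im=cv2.resize(s['pixels'],None,fx=4,fy=4,interpolation=2)
    P=[((proj(s,p)+.5)*4).astype(int) for p in tin(th)]
    for a,b in[(0,1),(1,2),(2,3),(3,0),(4,5),(5,6),(6,7),(7,4),(0,4),(3,7),(2,6)]: cv2.line(im,P[a],P[b],(255,0,255),1)
    ims.append(im[640:960,1060:1320])
print(XL,YF);cv2.imwrite('pics/o4.png',np.hstack(ims))
E
```

```text
0.5385701175769634 -0.18897179935941727
```

View pics/o4.png

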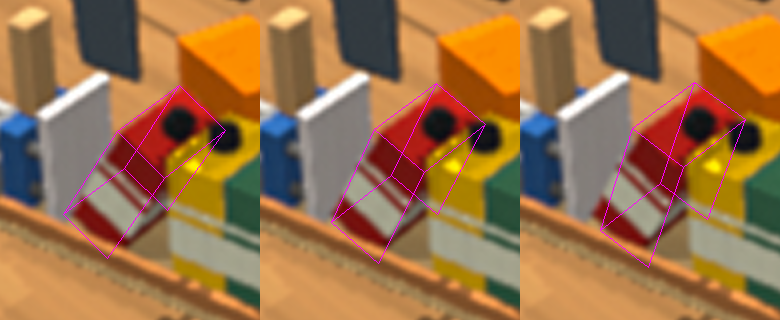

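```bash
python3 - <<'E'
from ov import *
s=snap('wrist')
for n,u,v,z in[('red',325,205,.0965),('yel',326,168,.1005),('grn',327,121,.1005),('yfL',292,189,.092),('yfR',359,189,.092)]:
    p=ray(s,u,v,z);print(n,np.round(p,4),'rel x %.4f y %.4f'%(p@ex-XL,p@ey-YF))
print(L(0,-.012,.094), manip.read_state()['eef_pos'])
E
```

```text
red [ 0.5706 -0.0668  0.0965] rel x -0.0003 y -0.0121
yel [ 0.5639 -0.0365  0.1005] rel x 0.0004 y 0.0190
grn [ 0.5562 -0.0024  0.1005] rel x 0.0010 y 0.0540
yfL [ 0.5416 -0.0614  0.092 ] rel x -0.0273 y 0.0002
yfR [ 0.5946 -0.0483  0.092 ] rel x 0.0274 y 0.0002
[ 0.5709624  -0.06670361  0.094     ] [ 0.57041741 -0.07217062  0.14970831]
```

>>> {"op": "jog_arm", "data": {
  "force": 5,
  "plan": [
    {"gripper": -0.1, "translation": [-0.001, 0.0113, -0.02], "roll": 0},
    {"gripper": -0.1, "translation": [-0.001, 0.0113, -0.04], "roll": 0},
    {"gripper": -0.1, "translation": [-0.001, 0.0113, -0.05], "roll": 0},
    {"gripper": -0.1, "translation": [-0.001, 0.0113, -0.055], "roll": 0},
    {"gripper": -1, "translation": [-0.001, 0.0113, -0.055], "roll": 0},
    {"gripper": -1, "translation": [-0.001, 0.0113, -0.055], "roll": 0},
    {"gripper": -1, "translation": [-0.001, 0.0113, -0.055], "roll": 0},
    {"gripper": -1, "translation": [-0.001, 0.0113, -0.055], "roll": 0},
    {"gripper": -1, "translation": [-0.001, 0.0113, -0.055], "roll": 0}
  ]
}}

```text
time: 8.25
eef_pos: [0.5707, -0.0611, 0.097]
ee_rot: [1.938, 2.472, 0.001]
force: [0.3, -0.4, 0.6]
finger_gap: 0.022
```

>>> {"op": "jog_arm", "data": {
  "plan": [
    {"gripper": -1, "translation": [0, 0, 0], "roll": 0},
    {"gripper": -1, "translation": [0, 0, 0], "roll": 0}
  ]
}}

```text
time: 8.45
eef_pos: [0.5704, -0.061, 0.0968]
ee_rot: [1.938, 2.472, 0.0]
force: [-0.3, 0.1, 0.5]
finger_gap: 0.0169
```

```bash
python3 - <<'E'
from ov import *
st=manip.read_state();p=st['eef_pos'];print(p,st['force'],st['finger_gap'],p@ey-YF,p@ex-XL)
s=snap('scene');cv2.imwrite('pics/s5.png',cv2.resize(s['pixels'][130:250,235:365],None,fx=4,fy=4,interpolation=2))
E
```

```text
[ 0.57039408 -0.06101397  0.09676408] [-0.27661792  0.1065296   0.48818873] 0.016949828753214147 -0.006339028838956401 0.0008052530138545899
```

View pics/s5.png

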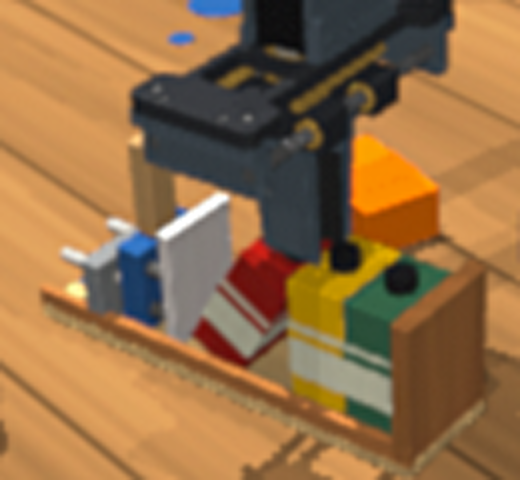

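>>> {"op": "jog_arm", "data": {
  "plan": [
    {"gripper": -1, "translation": [0, 0, 0], "roll": 0},
    {"gripper": -1, "translation": [0.0012, -0.0049, 0.0015], "roll": 0},
    {"gripper": -1, "translation": [0.0024, -0.0097, 0.0028], "roll": 0},
    {"gripper": -1, "translation": [0.0036, -0.0146, 0.0038], "roll": 0},
    {"gripper": -1, "translation": [0.0048, -0.0194, 0.0045], "roll": 0},
    {"gripper": -1, "translation": [0.006, -0.0243, 0.005], "roll": 0},
    {"gripper": -1, "translation": [0.0072, -0.0291, 0.005], "roll": 0},
    {"gripper": -1, "translation": [0.0083, -0.034, 0.005], "roll": 0}
  ]
}}

```text
time: 9.3
eef_pos: [0.5789, -0.0957, 0.1016]
ee_rot: [1.938, 2.472, 0.0]
force: [-0.6, -0.6, 2.3]
finger_gap: 0.017
```

```bash
python3 - <<'E'
from ov import *
st=manip.read_state();p=st['eef_pos'];print(p,st['force'],st['finger_gap'],p@ey-YF,p@ex-XL)
s=snap('scene');cv2.imwrite('pics/s6.png',cv2.resize(s['pixels'][130:250,235:365],None,fx=4,fy=4,interpolation=2))
E
```

```text
[ 0.5789272  -0.09569631  0.1016108 ] [-0.62365982 -0.63415825  2.28127345] 0.0170334163244739 -0.04205567734310134 0.0008191583608901931
```

View pics/s6.png

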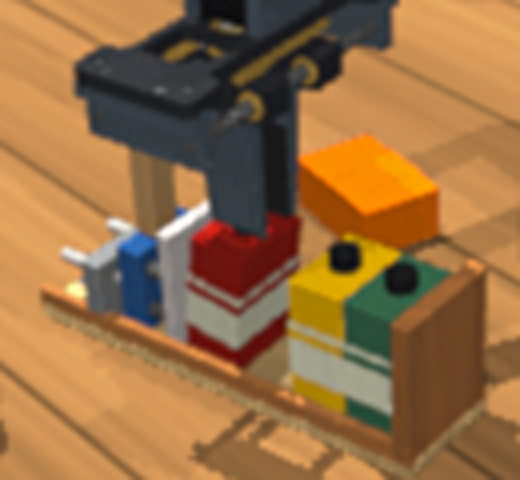

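>>> {"op": "jog_arm", "data": {
  "plan": [
    {"gripper": 1, "translation": [0, 0, 0], "roll": 0},
    {"gripper": 1, "translation": [0, 0, 0], "roll": 0},
    {"gripper": 1, "translation": [0, 0, 0.02], "roll": 0},
    {"gripper": 1, "translation": [0, 0, 0.05], "roll": 0},
    {"gripper": 1, "translation": [0, 0, 0.05], "roll": 0},
    {"gripper": 1, "translation": [0, 0, 0.05], "roll": 0}
  ]
}}

```text
time: 9.95
eef_pos: [0.5789, -0.0948, 0.1518]
ee_rot: [1.937, 2.472, 0.001]
force: [0.2, 0.3, 0.1]
finger_gap: 0.0622
```

```bash
python3 - <<'E'
from ov import *
st=manip.read_state();p=st['eef_pos'];print(p,st['force'],st['finger_gap'],p@ey-YF,p@ex-XL)
s=snap('scene');cv2.imwrite('pics/s7.png',cv2.resize(s['pixels'][130:250,235:365],None,fx=4,fy=4,interpolation=2))
s=snap('wrist');cv2.imwrite('pics/w7.png',cv2.resize(s['pixels'][60:330,230:430],None,fx=2.2,fy=2.2,interpolation=2))
E
```

```text
[ 0.5788883  -0.09479485  0.15178158] [0.21792193 0.34375493 0.07278719] 0.06219638193529356 -0.041170960832051545 0.000996410384459634
```

View pics/s7.png

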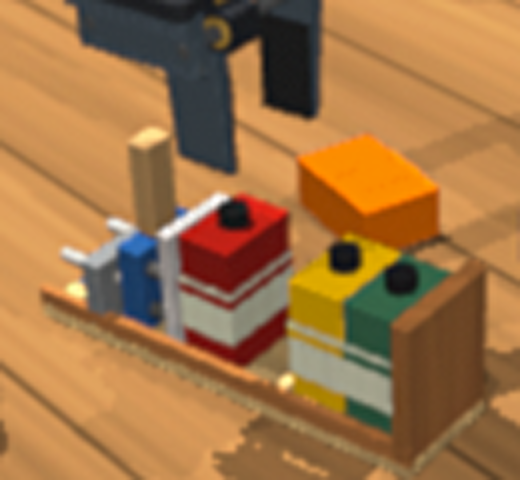

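View pics/w7.png

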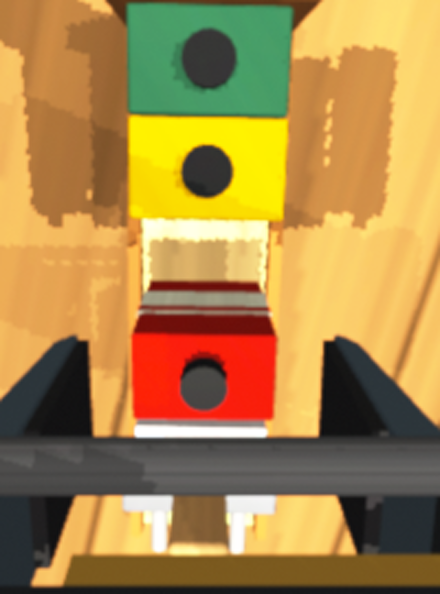

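```bash
python3 - <<'E'
from ov import *
s=snap('wrist')
for n,u,v,z in[('red cap',203,383,.1015),('top+y',203,334,.092),('top-y',203,419,.092),('bot+y',203,282,.008),('plate front top',203,424,.084),('yellow face',207,219,.092)]:
    p=ray(s,230+u/2.2,60+v/2.2,z);print(n,np.round(p,4),'rel x %.4f y %.4f'%(p@ex-XL,p@ey-YF))
E
```

```text
red cap [ 0.5819 -0.1129  0.1015] rel x -0.0004 y -0.0595
top+y [ 0.5781 -0.0974  0.092 ] rel x -0.0004 y -0.0435
top-y [ 0.5865 -0.1317  0.092 ] rel x -0.0004 y -0.0788
bot+y [ 0.5777 -0.0978  0.008 ] rel x -0.0009 y -0.0438
plate front top [ 0.5879 -0.1377  0.084 ] rel x -0.0005 y -0.0850
yellow face [ 0.569  -0.0545  0.092 ] rel x 0.0011 y 0.0003
```

>>> {"op": "jog_arm", "data": {
  "force": 15,
  "plan": [
    {"gripper": 1, "translation": [0.0025, -0.0156, 0], "roll": 0},
    {"gripper": 1, "translation": [0.0025, -0.0156, 0], "roll": 0},
    {"gripper": 1, "translation": [0.0025, -0.0156, -0.04], "roll": 0},
    {"gripper": 1, "translation": [0.0025, -0.0156, -0.08], "roll": 0},
    {"gripper": 1, "translation": [0.0025, -0.0156, -0.105], "roll": 0},
    {"gripper": 1, "translation": [0.0025, -0.0156, -0.116], "roll": 0},
    {"gripper": 1, "translation": [0.0025, -0.0156, -0.116], "roll": 0},
    {"gripper": -1, "translation": [0.0025, -0.0156, -0.116], "roll": 0},
    {"gripper": -1, "translation": [0.0025, -0.0156, -0.116], "roll": 0},
    {"gripper": -1, "translation": [0.0025, -0.0156, -0.116], "roll": 0}
  ]
}}

```text
time: 11.1
eef_pos: [0.5822, -0.1109, 0.037]
ee_rot: [1.937, 2.47, 0.002]
force: [-0.0, 0.9, -0.3]
finger_gap: 0.07
```

>>> {"op": "jog_arm", "data": {
  "plan": [
    {"gripper": -1, "translation": [0, 0, 0], "roll": 0},
    {"gripper": -1, "translation": [0, 0, 0], "roll": 0},
    {"gripper": -1, "translation": [0, 0, 0], "roll": 0}
  ]
}}

```text
time: 11.4
eef_pos: [0.5815, -0.1107, 0.0362]
ee_rot: [1.938, 2.472, 0.001]
force: [-1.0, -0.7, 4.7]
finger_gap: 0.0558
```

>>> {"op": "jog_arm", "data": {
  "plan": [
    {"gripper": -1, "translation": [0, 0, 0.0015], "roll": 0},
    {"gripper": -1, "translation": [-0.0012, 0.005, 0.002], "roll": 0},
    {"gripper": -1, "translation": [-0.0029, 0.012, 0.002], "roll": 0},
    {"gripper": -1, "translation": [-0.0049, 0.02, 0.002], "roll": 0},
    {"gripper": -1, "translation": [-0.0069, 0.028, 0.002], "roll": 0},
    {"gripper": -1, "translation": [-0.0086, 0.035, 0.002], "roll": 0},
    {"gripper": -1, "translation": [-0.0098, 0.04, 0.002], "roll": 0},
    {"gripper": -1, "translation": [-0.0105, 0.043, 0.001], "roll": 0},
    {"gripper": -1, "translation": [-0.0105, 0.043, 0], "roll": 0},
    {"gripper": -1, "translation": [-0.0105, 0.043, 0], "roll": 0}
  ]
}}

```text
time: 12.4
eef_pos: [0.5721, -0.0695, 0.0367]
ee_rot: [1.934, 2.469, -0.001]
force: [0.4, -6.0, 2.5]
finger_gap: 0.0559
```

```bash
python3 - <<'E'
from ov import *
st=manip.read_state();p=st['eef_pos'];print(p,st['force'],st['finger_gap'],p@ey-YF,p@ex-XL)
s=snap('scene');cv2.imwrite('pics/s8.png',cv2.resize(s['pixels'][130:250,235:365],None,fx=4,fy=4,interpolation=2))
E
```

```text
[ 0.57212813 -0.06947033  0.03668165] [ 0.44930535 -6.03632641  2.53153225] 0.0559193237864578 -0.014964915064473311 0.00047212107369032363
```

View pics/s8.png

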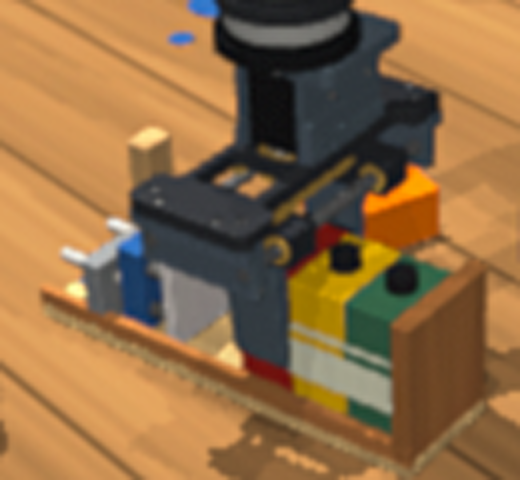

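The red tin stands flush with the yellow one and the contact force is about 6 N. I'll release and lift.

>>> {"op": "jog_arm", "data": {
  "plan": [
    {"gripper": 1, "translation": [0, 0, 0], "roll": 0},
    {"gripper": 1, "translation": [0, 0, 0], "roll": 0},
    {"gripper": 1, "translation": [0, 0, 0], "roll": 0},
    {"gripper": 1, "translation": [0, 0, 0.04], "roll": 0},
    {"gripper": 1, "translation": [0, 0, 0.09], "roll": 0},
    {"gripper": 1, "translation": [0, 0, 0.14], "roll": 0},
    {"gripper": 1, "translation": [0, 0, 0.16], "roll": 0},
    {"gripper": 1, "translation": [0, 0, 0.16], "roll": 0}
  ]
}}

```text
time: 13.25
eef_pos: [0.5729, -0.0674, 0.1996]
ee_rot: [1.934, 2.467, 0.007]
force: [-0.0, -0.4, 0.1]
finger_gap: 0.0911
```

```bash
python3 - <<'E'
from ov import *
s=snap('wrist');cv2.imwrite('pics/w9.png',cv2.resize(s['pixels'][60:310,260:400],None,fx=2.4,fy=2.4,interpolation=2))
print(manip.read_state()['eef_pos'])
s=snap('scene');cv2.imwrite('pics/s9.png',cv2.resize(s['pixels'][130:250,235:365],None,fx=4,fy=4,interpolation=2))
E
```

```text
[ 0.57136405 -0.0672928   0.19684785]
```

View pics/w9.png

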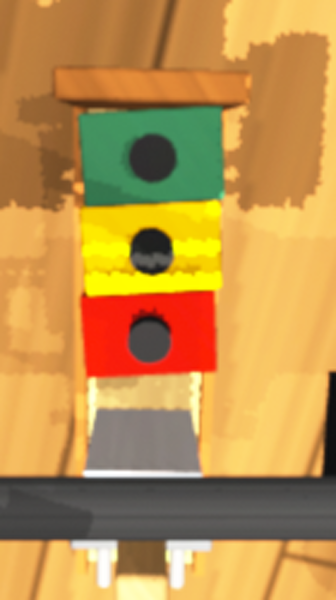

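View pics/s9.png

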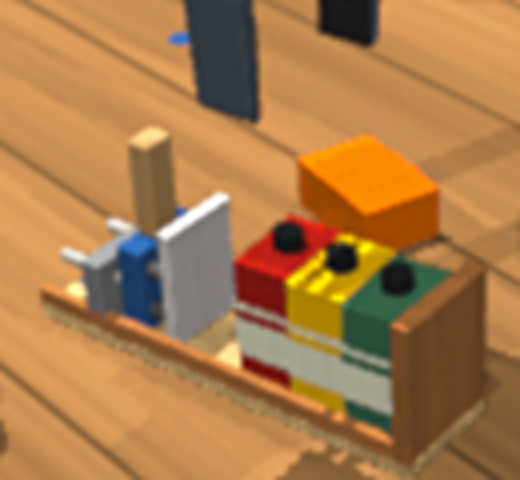

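```bash
python3 - <<'E'
from ov import *
s=snap('wrist')
for n,u,v,z in[('redfaceL',88,377,.092),('redfaceR',215,371,.092),('yelL',84,294,.092),('yelR',220,288,.092),('plate L',86,471,.084),('plate R',199,471,.084),('cap',150,341,.1015)]:
    p=ray(s,260+u/2.4,60+v/2.4,z);print(n,np.round(p,4),'rel x %.4f y %.4f'%(p@ex-XL,p@ey-YF))
s=snap('top')
C=lambda u,v,z: ray(s,180+u/8,225+v/8,z)
for n,u,v,z in[('t1',102,210,.126),('t2',246,208,.126),('t3',388,193,.126),('t4',526,196,.126),('b4a',500,105,.092),('b4b',500,295,.092),('b4c',568,105,.092),('b4d',568,292,.092),('b1a',80,122,.092),('b1b',80,300,.092),('b1c',147,122,.092)]:
    print(n,np.round(C(u,v,z),4))
print(manip.read_state()['eef_pos'])
E
```

```text
redfaceL [ 0.5502 -0.096   0.092 ] rel x -0.0272 y -0.0355
redfaceR [ 0.6011 -0.0807  0.092 ] rel x 0.0259 y -0.0328
yelL [ 0.541  -0.0616  0.092 ] rel x -0.0279 y 0.0001
yelR [ 0.5938 -0.0461  0.092 ] rel x 0.0271 y 0.0026
plate L [ 0.5588 -0.1427  0.084 ] rel x -0.0299 y -0.0829
plate R [ 0.6079 -0.1306  0.084 ] rel x 0.0207 y -0.0828
cap [ 0.571  -0.0718  0.1015] rel x -0.0012 y -0.0169
t1 [0.4729 0.3003 0.126 ]
t2 [0.4737 0.2569 0.126 ]
t3 [0.4783 0.2144 0.126 ]
t4 [0.4775 0.1729 0.126 ]
b4a [0.5064 0.1887 0.092 ]
b4b [0.448 0.187 0.092]
b4c [0.5064 0.1675 0.092 ]
b4d [0.449 0.166 0.092]
b1a [0.5007 0.3198 0.092 ]
b1b [0.4459 0.3172 0.092 ]
b1c [0.5007 0.2988 0.092 ]
[ 0.56956565 -0.06729553  0.19351844]
```

>>> {"op": "jog_arm", "data": {
  "plan": [
    {"gripper": 1, "translation": [-0.0, 0.03, 0.05], "roll": -0.1},
    {"gripper": 1, "translation": [-0.04, 0.08, 0.06], "roll": -0.204},
    {"gripper": 1, "translation": [-0.06, 0.12, 0.06], "roll": -0.204},
    {"gripper": 1, "translation": [-0.08, 0.16, 0.06], "roll": -0.204},
    {"gripper": 1, "translation": [-0.094, 0.2, 0.06], "roll": -0.204},
    {"gripper": 1, "translation": [-0.094, 0.234, 0.06], "roll": -0.204},
    {"gripper": 1, "translation": [-0.094, 0.234, 0.06], "roll": -0.204},
    {"gripper": 1, "translation": [-0.094, 0.234, 0.06], "roll": -0.204}
  ]
}}

```text
time: 14.25
eef_pos: [0.4761, 0.1665, 0.2539]
ee_rot: [-2.177, -2.264, 0.005]
force: [-0.4, -0.4, 0.5]
finger_gap: 0.0912
```

```bash
python3 - <<'E'
from ov import *
st=manip.read_state();print(st['eef_pos'],st['ee_rot'])
s=snap('wrist','w10')
E
```

```text
[0.47605829 0.16647953 0.25394437] [-2.17713636 -2.26351515  0.00500538]
```

View pics/w10.png

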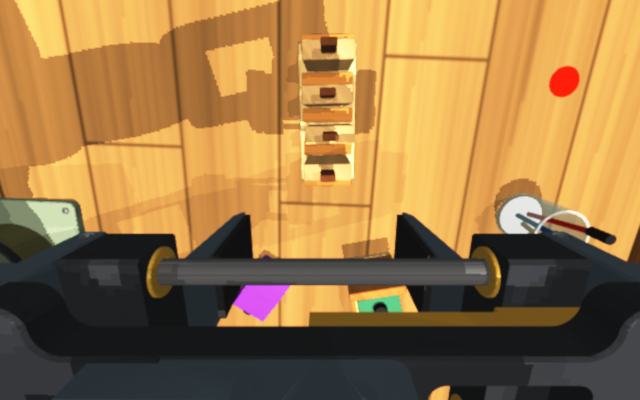

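```bash
python3 - <<'E'
from ov import *
s=snap('wrist')
cv2.imwrite('pics/w10c.png',cv2.resize(s['pixels'][110:195,290:370],None,fx=7,fy=7,interpolation=cv2.INTER_CUBIC))
for r in manip.masks_of('wrist','spacer_1_tab'): print(r['rect'],r['confidence'])
E
```

```text
[307.4, 153.8, 44.7, 24.7] 0.67
```

View pics/w10c.png

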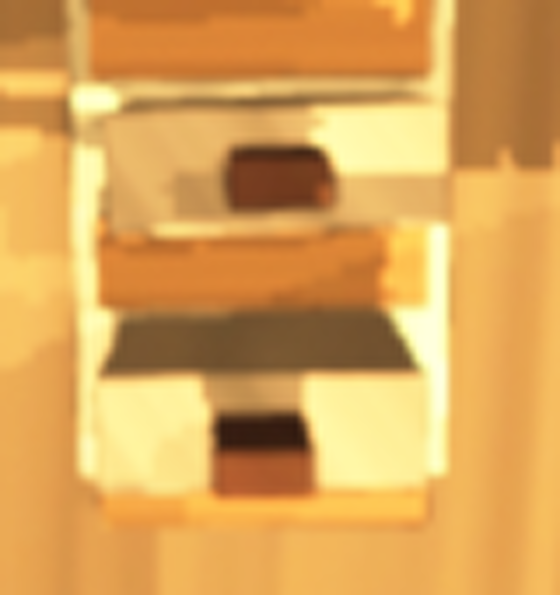

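```bash
python3 - <<'E'
from ov import *
s=snap('wrist')
D=lambda u,v,z: ray(s,290+(u+.5)/7-.5,110+(v+.5)/7-.5,z)
P=[D(*a) for a in [(98,375,.092),(425,373,.092),(101,489,.092),(430,488,.092),(212,450,.126),(311,450,.126),(214,493,.126),(314,493,.126)]]
P=np.array(P);print(np.round(P,4));print('board',P[:4].mean(0),'tab',P[4:].mean(0))
for a,b in((0,1),(2,3)): d=P[b]-P[a];print(np.degrees(np.arctan2(d[1],d[0])),np.linalg.norm(d))
st=manip.read_state();print(st['eef_pos']);import cv2
R=cv2.Rodrigues(st['ee_rot'])[0];print(np.degrees(np.arctan2(R[1,1],R[0,1])))
E
```

```text
[[0.4533 0.1861 0.092 ]
 [0.5075 0.1884 0.092 ]
 [0.4542 0.1668 0.092 ]
 [0.5096 0.169  0.092 ]
 [0.4729 0.1809 0.126 ]
 [0.4878 0.1814 0.126 ]
 [0.4734 0.1743 0.126 ]
 [0.4885 0.1748 0.126 ]]
board [0.48116338 0.17760288 0.092     ] tab [0.48065047 0.17784052 0.126     ]
2.4019696705071776 0.054249744114849716
2.2341502641794917 0.05542264319099563
[0.47686505 0.1651455  0.25496296]
2.016331634123643
```

>>> {"op": "jog_arm", "data": {
  "force": 20,
  "plan": [
    {"gripper": 0, "translation": [0.004, 0.0125, -0.04], "roll": 0.005},
    {"gripper": 0, "translation": [0.004, 0.0125, -0.08], "roll": 0.005},
    {"gripper": 0, "translation": [0.004, 0.0125, -0.11], "roll": 0.005},
    {"gripper": 0, "translation": [0.004, 0.0125, -0.135], "roll": 0.005},
    {"gripper": 0, "translation": [0.004, 0.0125, -0.15], "roll": 0.005},
    {"gripper": 0, "translation": [0.004, 0.0125, -0.157], "roll": 0.005},
    {"gripper": -1, "translation": [0.004, 0.0125, -0.157], "roll": 0.005},
    {"gripper": -1, "translation": [0.004, 0.0125, -0.157], "roll": 0.005},
    {"gripper": -1, "translation": [0.004, 0.0125, -0.157], "roll": 0.005},
    {"gripper": -1, "translation": [0.004, 0.0125, -0.157], "roll": 0.005}
  ]
}}

```text
time: 15.45
eef_pos: [0.4813, 0.179, 0.0994]
ee_rot: [2.174, 2.267, 0.003]
force: [-0.4, -0.3, 0.3]
finger_gap: 0.0164
```

>>> {"op": "jog_arm", "data": {
  "plan": [
    {"gripper": -1, "translation": [0, 0, 0], "roll": 0},
    {"gripper": -1, "translation": [0, 0, 0], "roll": 0},
    {"gripper": -1, "translation": [0, 0, 0.02], "roll": 0},
    {"gripper": -1, "translation": [0, 0, 0.05], "roll": 0},
    {"gripper": -1, "translation": [0, 0, 0.09], "roll": 0},
    {"gripper": -1, "translation": [0, 0, 0.12], "roll": 0},
    {"gripper": -1, "translation": [0, 0, 0.12], "roll": 0}
  ]
}}

```text
time: 16.15
eef_pos: [0.4832, 0.1798, 0.223]
ee_rot: [2.171, 2.264, 0.014]
force: [0.1, 0.4, -0.8]
finger_gap: 0.0158
```

```bash
python3 - <<'E'
from ov import *
st=manip.read_state();print(st['eef_pos'],st['finger_gap'],st['force'])
s=snap('scene');cv2.imwrite('pics/s11.png',s['pixels'][60:320,220:560])
s=snap('wrist','w11')
E
```

```text
[0.48318478 0.17977647 0.22302035] 0.01584264654602856 [ 0.11488738  0.4422349  -0.79041831]
```

View pics/s11.png

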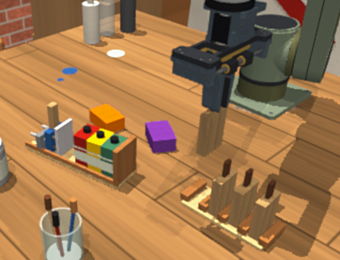

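View pics/w11.png

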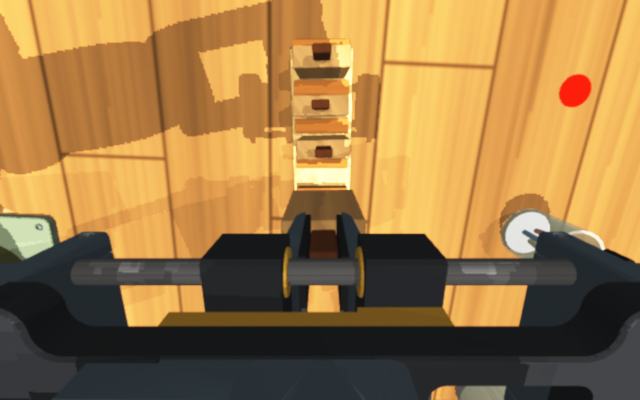

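>>> {"op": "jog_arm", "data": {
  "plan": [
    {"gripper": -1, "translation": [0.01, -0.03, 0.02], "roll": 0.1},
    {"gripper": -1, "translation": [0.025, -0.075, 0.02], "roll": 0.2},
    {"gripper": -1, "translation": [0.04, -0.12, 0.02], "roll": 0.2},
    {"gripper": -1, "translation": [0.057, -0.165, 0.02], "roll": 0.2},
    {"gripper": -1, "translation": [0.073, -0.21, 0.02], "roll": 0.2},
    {"gripper": -1, "translation": [0.088, -0.25, 0.02], "roll": 0.2},
    {"gripper": -1, "translation": [0.0984, -0.279, 0.02], "roll": 0.2},
    {"gripper": -1, "translation": [0.0984, -0.279, 0.02], "roll": 0.2},
    {"gripper": -1, "translation": [0.0984, -0.279, 0.02], "roll": 0.2},
    {"gripper": -1, "translation": [0.0984, -0.279, 0.02], "roll": 0.2}
  ]
}}

```text
time: 17.25
eef_pos: [0.5783, -0.0991, 0.2374]
ee_rot: [-1.935, -2.472, 0.001]
force: [0.7, 0.4, -0.7]
finger_gap: 0.0159
```

```bash
python3 - <<'E'
from ov import *
s=snap('wrist','w12');snap('scene','s12')
st=manip.read_state();p=st['eef_pos'];R=cv2.Rodrigues(st['ee_rot'])[0];print(p,st['finger_gap'],'rel',p@ex-XL,p@ey-YF,np.degrees(np.arctan2(R[1,1],R[0,1])))
E
python3 -c "
import cv2;a=cv2.imread('pics/s12.png')[80:250,220:390];cv2.imwrite('pics/s12c.png',cv2.resize(a,None,fx=3.4,fy=3.4,interpolation=2))"
```

```text
[ 0.57860383 -0.09886618  0.23820782] 0.016089535736648404 rel -0.0002509915318544831 -0.04505691118434396 13.95643919373336
```

View pics/w12.png

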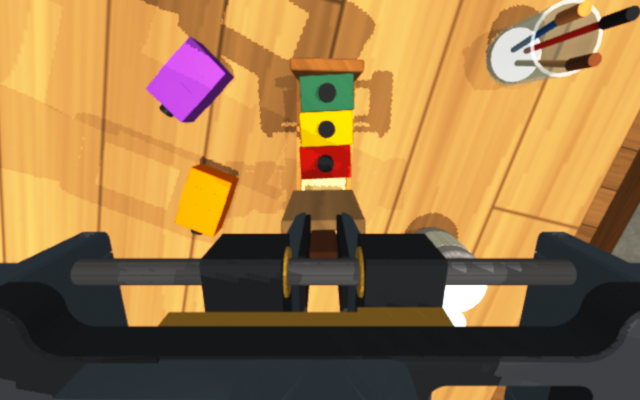

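View pics/s12c.png

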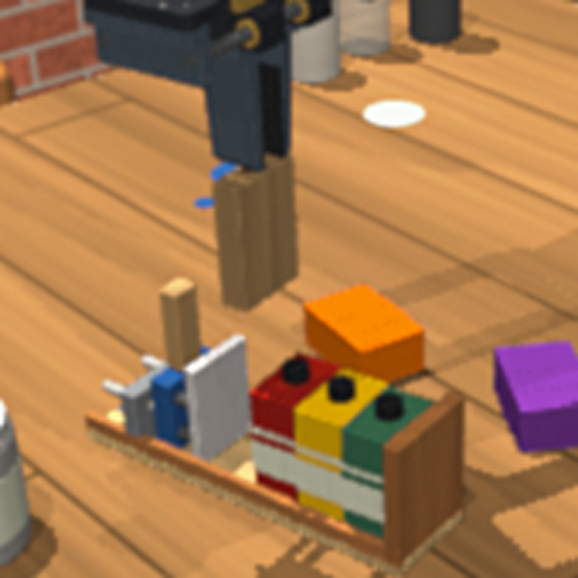

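>>> {"op": "jog_arm", "data": {
  "plan": [
    {"gripper": -1, "translation": [0.0014, -0.0068, -0.01], "roll": 0},
    {"gripper": -1, "translation": [0.0014, -0.0068, -0.04], "roll": 0},
    {"gripper": -1, "translation": [0.0014, -0.0068, -0.07], "roll": 0},
    {"gripper": -1, "translation": [0.0014, -0.0068, -0.1], "roll": 0},
    {"gripper": -1, "translation": [0.0014, -0.0068, -0.12], "roll": 0},
    {"gripper": -1, "translation": [0.0014, -0.0068, -0.131], "roll": 0},
    {"gripper": -1, "translation": [0.0014, -0.0068, -0.136], "roll": 0},
    {"gripper": -1, "translation": [0.0014, -0.0068, -0.138], "roll": 0},
    {"gripper": -1, "translation": [0.0014, -0.0068, -0.138], "roll": 0}
  ]
}}

```text
time: 18.25
eef_pos: [0.5811, -0.107, 0.1012]
ee_rot: [1.936, 2.472, 0.001]
force: [0.1, 1.0, -1.2]
finger_gap: 0.0158
```

```bash
python3 - <<'E'
from ov import *
s=snap('wrist','w13');s=snap('scene')
cv2.imwrite('pics/s13c.png',cv2.resize(s['pixels'][130:250,235:365],None,fx=4,fy=4,interpolation=2))
st=manip.read_state();p=st['eef_pos'];print(p,st['finger_gap'],'rel',p@ex-XL,p@ey-YF,st['force'])
E
```

```text
[ 0.58121131 -0.10709687  0.10155951] 0.015600805046502882 rel 0.00031792677280539916 -0.05367198654056676 [ 0.27800883 -0.04878241 -0.13425721]
```

View pics/w13.png

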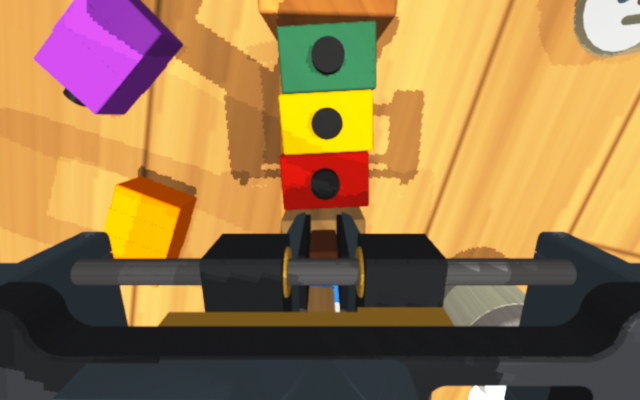

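View pics/s13c.png

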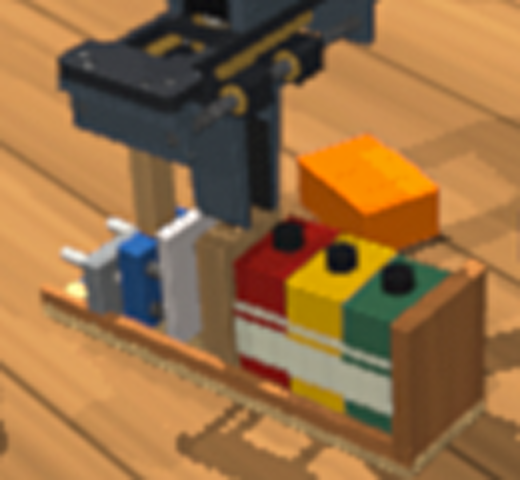

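>>> {"op": "jog_arm", "data": {
  "plan": [
    {"gripper": -1, "translation": [-0.0008, 0.003, -0.001], "roll": 0},
    {"gripper": -1, "translation": [-0.0014, 0.0058, -0.001], "roll": 0},
    {"gripper": -1, "translation": [-0.0014, 0.0058, -0.002], "roll": 0},
    {"gripper": -1, "translation": [-0.0014, 0.0058, -0.003], "roll": 0},
    {"gripper": -1, "translation": [-0.0014, 0.0058, -0.003], "roll": 0},
    {"gripper": -1, "translation": [-0.0014, 0.0058, -0.003], "roll": 0}
  ]
}}

```text
time: 18.95
eef_pos: [0.5794, -0.1012, 0.0991]
ee_rot: [1.936, 2.472, 0.001]
force: [-2.1, -0.5, 7.4]
finger_gap: 0.0158
```

>>> {"op": "jog_arm", "data": {
  "plan": [
    {"gripper": 0, "translation": [0, 0, 0.0015], "roll": 0},
    {"gripper": 0, "translation": [0, 0, 0.0015], "roll": 0},
    {"gripper": 0, "translation": [0, 0, 0.0015], "roll": 0},
    {"gripper": 0, "translation": [0, 0, 0.0015], "roll": 0},
    {"gripper": 0, "translation": [0, 0, 0.03], "roll": 0},
    {"gripper": 0, "translation": [0, 0, 0.08], "roll": 0},
    {"gripper": 0, "translation": [0.002, -0.01, 0.1], "roll": 0},
    {"gripper": 0, "translation": [0.004, -0.02, 0.1], "roll": 0},
    {"gripper": 0, "translation": [0.004, -0.02, 0.1], "roll": 0}
  ]
}}

```text
time: 19.85
eef_pos: [0.583, -0.1221, 0.1968]
ee_rot: [-1.938, -2.472, 0.001]
force: [-0.2, 0.4, 0.3]
finger_gap: 0.0457
```

```bash
python3 - <<'E'
from ov import *
s=snap('wrist','w14');s=snap('scene')
cv2.imwrite('pics/s14c.png',cv2.resize(s['pixels'][130:250,235:365],None,fx=4,fy=4,interpolation=2))
st=manip.read_state();p=st['eef_pos'];print(p,st['finger_gap'],'rel',p@ex-XL,p@ey-YF,st['force'])
E
```

```text
[ 0.58195055 -0.12103408  0.19542258] 0.04551103886092824 rel -0.002288670064283571 -0.06738321753097848 [-0.33238951 -0.12640886 -0.77878505]
```

View pics/w14.png

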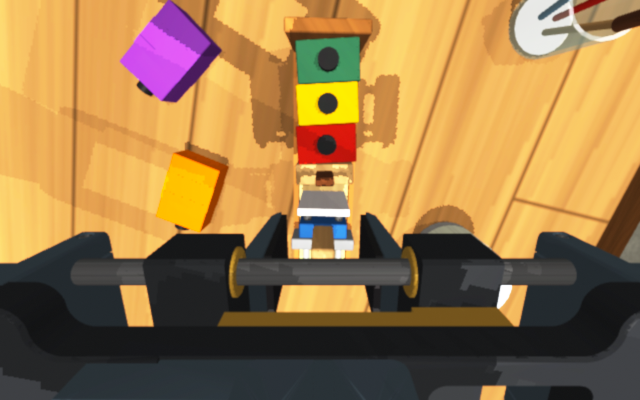

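View pics/s14c.png

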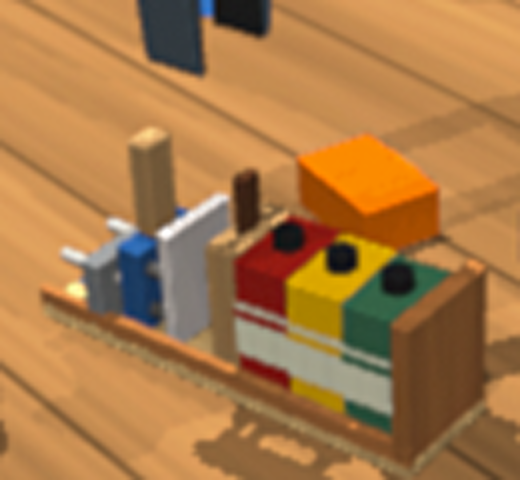

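The spacer stands upright between the red tin and the plate, with its tab at wrist (324,178). Next is the handle.

>>> {"op": "jog_arm", "data": {
  "force": 35,
  "plan": [
    {"gripper": 0.1, "translation": [0.006, -0.025, 0], "roll": 0},
    {"gripper": 0.1, "translation": [0.0112, -0.0483, 0], "roll": 0},
    {"gripper": 0.1, "translation": [0.0112, -0.0483, -0.02], "roll": 0},
    {"gripper": 0.1, "translation": [0.0112, -0.0483, -0.05], "roll": 0},
    {"gripper": 0.1, "translation": [0.0112, -0.0483, -0.08], "roll": 0},
    {"gripper": 0.1, "translation": [0.0112, -0.0483, -0.1], "roll": 0},
    {"gripper": 0.1, "translation": [0.0112, -0.0483, -0.104], "roll": 0},
    {"gripper": 0.1, "translation": [0.0112, -0.0483, -0.104], "roll": 0}
  ]
}}

```text
time: 20.75
eef_pos: [0.5934, -0.1689, 0.092]
ee_rot: [-1.935, -2.471, 0.002]
force: [0.4, -1.5, 0.2]
finger_gap: 0.05
```

```bash
python3 - <<'E'
from ov import *
s=snap('wrist','w15');s=snap('scene')
cv2.imwrite('pics/s15c.png',cv2.resize(s['pixels'][130:250,235:365],None,fx=4,fy=4,interpolation=2))
st=manip.read_state();p=st['eef_pos'];print(p,st['finger_gap'],'rel',p@ex-XL,p@ey-YF,st['force'])
E
```

```text
[ 0.59486868 -0.1694316   0.09416089] 0.05032414796781379 rel -0.001287859342678499 -0.11746511358437334 [-0.31361915 -0.34182139 -0.00745385]
```

View pics/s15c.png

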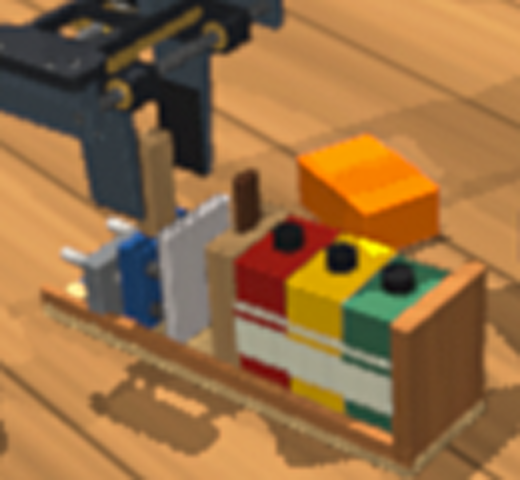

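View pics/w15.png

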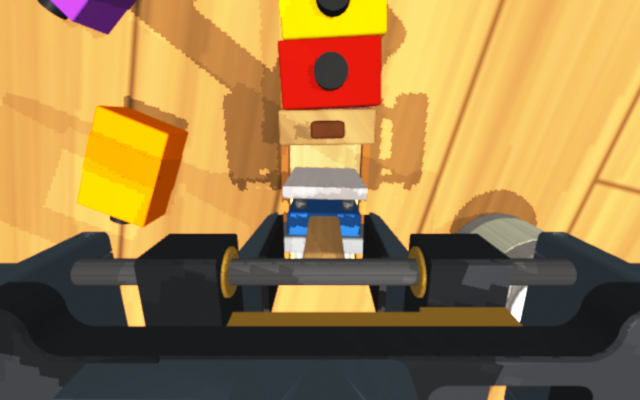

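>>> {"op": "jog_arm", "data": {
  "force": 35,
  "plan": [
    {"gripper": -1, "translation": [0, 0, 0], "roll": 0},
    {"gripper": -1, "translation": [0, 0, 0], "roll": 0},
    {"gripper": -1, "translation": [0, 0, 0], "roll": 0},
    {"gripper": -1, "translation": [0, 0, 0], "roll": 0},
    {"gripper": -1, "translation": [0, 0, 0], "roll": 0},
    {"gripper": -1, "translation": [0, 0, 0], "roll": 0}
  ]
}}

```text
time: 21.45
eef_pos: [0.5939, -0.1697, 0.094]
ee_rot: [-1.937, -2.473, 0.001]
force: [-3.2, -1.1, 4.8]
finger_gap: 0.0219
```

```bash
python3 - <<'E'
from ov import *
s=snap('wrist','w16')
cv2.imwrite('pics/w16c.png',cv2.resize(s['pixels'][0:270,240:420],None,fx=2.2,fy=2.2,interpolation=2))
st=manip.read_state();p=st['eef_pos'];print(p,st['finger_gap'],'rel',p@ex-XL,p@ey-YF,st['force'])
E
```

```text
[ 0.59386754 -0.16967883  0.09400497] 0.02191663473554169 rel -0.0023190751173074453 -0.1174664100032245 [-3.62954024 -1.14315652  4.65383405]
```

View pics/w16c.png

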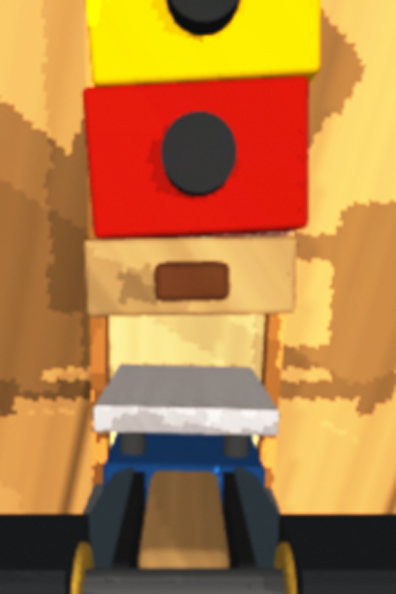

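```bash
python3 - <<'E'
from ov import *
s=snap('wrist')
for n,u,v,z in[('spL',88,312,.092),('spR',292,311,.092),('plL',95,408,.084),('plR',278,406,.084),('spF',190,239,.092),('redb',200,234,.092),('yb',205,81,.092)]:
    p=ray(s,240+u/2.2,v/2.2,z);print(n,'rel x %.4f y %.4f'%(p@ex-XL,p@ey-YF))
E
```

```text
spL rel x -0.0275 y -0.0576
spR rel x 0.0273 y -0.0573
plL rel x -0.0277 y -0.0860
plR rel x 0.0258 y -0.0854
spF rel x -0.0002 y -0.0388
redb rel x 0.0024 y -0.0376
yb rel x 0.0034 y -0.0017
```

>>> {"op": "jog_arm", "data": {
  "plan": [
    {"gripper": -1, "translation": [-0.001, 0.004, 0], "roll": 0},
    {"gripper": -1, "translation": [-0.0022, 0.009, 0], "roll": 0},
    {"gripper": -1, "translation": [-0.0034, 0.014, 0], "roll": 0},
    {"gripper": -1, "translation": [-0.0047, 0.019, 0], "roll": 0},
    {"gripper": -1, "translation": [-0.0059, 0.024, 0], "roll": 0},
    {"gripper": -1, "translation": [-0.0066, 0.027, 0], "roll": 0},
    {"gripper": -1, "translation": [-0.0066, 0.027, 0], "roll": 0},
    {"gripper": -1, "translation": [-0.0066, 0.027, 0], "roll": 0}
  ]
}}

```text
time: 22.35
eef_pos: [0.588, -0.143, 0.094]
ee_rot: [1.936, 2.472, -0.001]
force: [-3.7, -3.4, 7.0]
finger_gap: 0.0217
```

```bash
python3 - <<'E'
from ov import *
st=manip.read_state();p=st['eef_pos'];print(p,st['finger_gap'],'rel',p@ex-XL,p@ey-YF,st['force'],st['force']@ey)
E
```

```text
[ 0.58797201 -0.14296798  0.09400712] 0.02170938305171954 rel -0.001672985474985511 -0.09012030727873754 [-3.73491955 -3.43866458  7.00353643] -2.448501780532967
```

>>> {"op": "jog_arm", "data": {
  "plan": [
    {"gripper": -1, "translation": [-0.0005, 0.002, 0], "roll": 0},
    {"gripper": -1, "translation": [-0.0007, 0.003, 0], "roll": 0},
    {"gripper": -1, "translation": [-0.0007, 0.003, 0], "roll": 0},
    {"gripper": -1, "translation": [-0.0007, 0.003, 0], "roll": 0}
  ]
}}

```text
time: 22.75
eef_pos: [0.5875, -0.1407, 0.094]
ee_rot: [1.935, 2.472, -0.002]
force: [-2.7, -5.9, 5.5]
finger_gap: 0.0214
```

>>> {"op": "jog_arm", "data": {
  "plan": [
    {"gripper": -1, "translation": [-0.0005, 0.002, 0], "roll": 0},
    {"gripper": -1, "translation": [-0.0005, 0.002, 0], "roll": 0},
    {"gripper": -1, "translation": [-0.0005, 0.002, 0], "roll": 0}
  ]
}}

```text
time: 23.05
eef_pos: [0.5872, -0.1391, 0.0941]
ee_rot: [1.935, 2.471, -0.002]
force: [-1.8, -6.2, 5.0]
finger_gap: 0.0219
```

```bash
python3 - <<'E'
from ov import *
for _ in range(3):
    s=snap('wrist','w17')
    st=manip.read_state();p=st['eef_pos'];print(p,st['finger_gap'],'rel',p@ex-XL,p@ey-YF,st['force'],st['force']@ey)
cv2.imwrite('pics/w17c.png',cv2.resize(s['pixels'][0:270,240:420],None,fx=2.2,fy=2.2,interpolation=2))
E
```

```text
[ 0.58714772 -0.13911113  0.09403568] 0.021633485208194372 rel -0.0015534933470681134 -0.08617816123946681 [-1.8866567  -7.52859648  4.68480387] -6.8612473750876175
[ 0.58713306 -0.13914155  0.09404384] 0.0218199953835986 rel -0.0015749863768635963 -0.08620420562444231 [-1.16162056 -6.95673611  4.89496881] -6.478839546604897
[ 0.58714793 -0.13912476  0.09400863] 0.02180590790035706 rel -0.0015565469805489673 -0.08619145410653828 [-1.95118856 -7.07997303  5.22357479] -6.410180752693696
```

View pics/w17c.png

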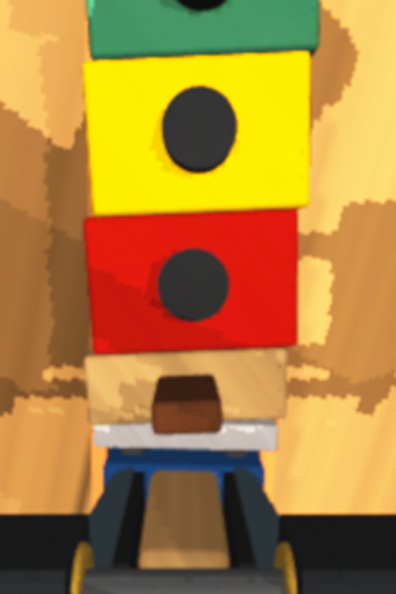

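>>> {"op": "jog_arm", "data": {
  "plan": [
    {"gripper": -1, "translation": [-0.0003, 0.0014, 0], "roll": 0},
    {"gripper": -1, "translation": [-0.0003, 0.0014, 0], "roll": 0},
    {"gripper": -1, "translation": [-0.0003, 0.0014, 0], "roll": 0},
    {"gripper": -1, "translation": [-0.0003, 0.0014, 0], "roll": 0}
  ]
}}

```text
time: 23.6
eef_pos: [0.5869, -0.138, 0.094]
ee_rot: [1.934, 2.471, -0.003]
force: [-2.1, -7.9, 4.4]
finger_gap: 0.0218
```

```bash
python3 - <<'E'
from ov import *
for _ in range(3):
    s=snap('wrist','w18')
    st=manip.read_state();p=st['eef_pos'];print('rel',p@ex-XL,p@ey-YF,'travel',p@ey-YF+.11746,st['force'],st['force']@ey,st['finger_gap'])
E
```

```text
rel -0.001543818940389352 -0.08509007902716786 travel 0.03236992097283213 [-1.92357237 -7.91105715  3.74856376] -7.223862416002517 0.021525522552294132
rel -0.001552404882369851 -0.08508320187768054 travel 0.03237679812231946 [-1.27381698 -7.73952064  4.12695271] -7.212265833107584 0.021865591391926842
rel -0.0015163799134754186 -0.08508790649626868 travel 0.03237209350373131 [-1.42387517 -7.4895127   4.63191657] -6.9336806580220145 0.02190943796039978
```

```bash
python3 - <<'E'
from ov import *
im=cv2.imread('pics/w18.png');cv2.imwrite('pics/w18c.png',cv2.resize(im[60:240,265:385],None,fx=4.4,fy=4.4,interpolation=2)[:]) 
im=manip.snapshot('scene')['pixels'];cv2.imwrite('pics/s18c.png',cv2.resize(im[130:250,235:365],None,fx=5,fy=5,interpolation=2))
E
```

```text
(no output)
```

View pics/w18c.png

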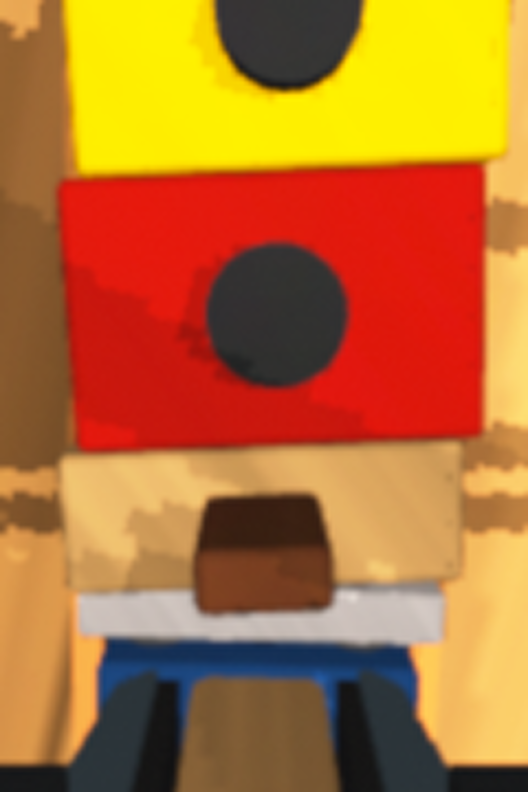

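View pics/s18c.png

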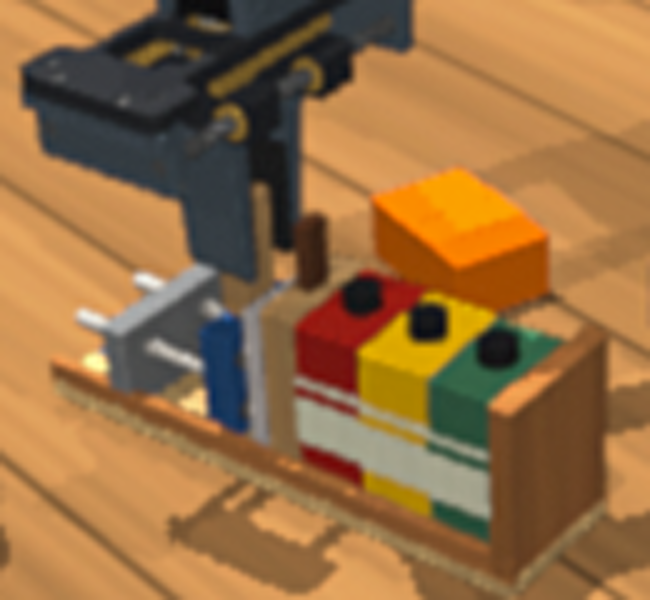

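```bash
cat > pe.py <<'E'
from ov import *
# plate back edge: profile along v in wrist images, columns right of tab and left
for f in ['w16','w17','w18']:
    im=cv2.imread(f'pics/{f}.png').astype(int)
    for c in(290,350,355):
        col=im[175:215,c]
        print(f,c,[(175+i,*col[i]) for i in range(5 if f=='w16' else 12,32 if f=='w16' else 38)][::1] if c==355 else '')
E
python3 pe.py
```

```text
w16 290 
w16 350 
w16 355 [(180, np.int64(133), np.int64(136), np.int64(144)), (181, np.int64(133), np.int64(137), np.int64(144)), (182, np.int64(133), np.int64(136), np.int64(144)), (183, np.int64(133), np.int64(137), np.int64(145)), (184, np.int64(134), np.int64(138), np.int64(146)), (185, np.int64(146), np.int64(151), np.int64(160)), (186, np.int64(206), np.int64(212), np.int64(223)), (187, np.int64(240), np.int64(243), np.int64(248)), (188, np.int64(243), np.int64(246), np.int64(249)), (189, np.int64(237), np.int64(240), np.int64(245)), (190, np.int64(231), np.int64(235), np.int64(241)), (191, np.int64(230), np.int64(233), np.int64(240)), (192, np.int64(229), np.int64(233), np.int64(239)), (193, np.int64(228), np.int64(232), np.int64(238)), (194, np.int64(226), np.int64(230), np.int64(237)), (195, np.int64(209), np.int64(215), np.int64(225)), (196, np.int64(183), np.int64(191), np.int64(202)), (197, np.int64(166), np.int64(202), np.int64(219)), (198, np.int64(161), np.int64(228), np.int64(240)), (199, np.int64(164), np.int64(235), np.int64(246)), (200, np.int64(153), np.int64(226
[... 2330 characters left out ...]
nt64(187), np.int64(193), np.int64(203)), (200, np.int64(186), np.int64(192), np.int64(203)), (201, np.int64(186), np.int64(191), np.int64(201)), (202, np.int64(185), np.int64(191), np.int64(201)), (203, np.int64(185), np.int64(191), np.int64(201)), (204, np.int64(185), np.int64(190), np.int64(201)), (205, np.int64(176), np.int64(181), np.int64(191)), (206, np.int64(138), np.int64(132), np.int64(135)), (207, np.int64(92), np.int64(61), np.int64(44)), (208, np.int64(86), np.int64(48), np.int64(21)), (209, np.int64(85), np.int64(48), np.int64(19)), (210, np.int64(86), np.int64(48), np.int64(20)), (211, np.int64(95), np.int64(54), np.int64(22)), (212, np.int64(114), np.int64(63), np.int64(27))]
```

```bash
cat > sq.py <<'E'
from ov import *
def edge(im,c,lo,hi,ch,th,rise):
    col=im[lo:hi,c-2:c+3,ch].mean(1)
    for i in range(len(col)-1):
        a,b=col[i],col[i+1]
        if (rise and a<th<=b) or (not rise and a>=th>b): return lo+i+(th-a)/(b-a)
s=manip.snapshot('wrist');cv2.imwrite('pics/w_last.png',s['pixels'])
T=np.array(s['world_from_camera'])
st=manip.read_state();tcp=st['eef_pos']
for f in ['w16','w17','w18','w_last']:
    im=cv2.imread(f'pics/{f}.png').astype(float)
    r=[]
    for c in(294,347,352,356):
        e=edge(im,c,188,212,2,120,False); j=edge(im,c,205,222,0,100,True)
        if f=='w16': e=edge(im,c,190,206,2,205,False) if c==356 else edge(im,c,190,206,2,130,False)
        p=ray(s,c,e,.084)if e else None; r.append((c,e and round(e,1),j and round(j,1), p is not None and round((p-tcp)@ey*1e3,1)))
    print(f,r)
print('travel',tcp@ey-YF+.11746,'F',st['force']@ey)
E
python3 sq.py
```

```text
w16 [(294, np.float64(196.6), np.float64(209.9), np.float64(24.0)), (347, np.float64(197.2), None, np.float64(23.6)), (352, np.float64(197.4), np.float64(211.5), np.float64(23.5)), (356, np.float64(196.0), np.float64(211.4), np.float64(24.4))]
w17 [(294, np.float64(203.1), np.float64(209.8), np.float64(19.5)), (347, np.float64(204.3), None, np.float64(18.8)), (352, np.float64(204.3), np.float64(211.5), np.float64(18.8)), (356, np.float64(204.7), np.float64(211.3), np.float64(18.5))]
w18 [(294, np.float64(204.4), np.float64(209.7), np.float64(18.7)), (347, np.float64(206.1), None, np.float64(17.6)), (352, np.float64(205.8), np.float64(211.4), np.float64(17.8)), (356, np.float64(206.5), np.float64(211.3), np.float64(17.3))]
w_last [(294, np.float64(204.4), np.float64(209.7), np.float64(18.7)), (347, np.float64(206.1), None, np.float64(17.6)), (352, np.float64(205.8), np.float64(211.4), np.float64(17.8)), (356, np.float64(206.5), np.float64(211.3), np.float64(17.3))]
travel 0.032345427528591195 F -5.912293151046019
```

>>> {"op": "jog_arm", "data": {
  "plan": [
    {"gripper": -1, "translation": [-0.0003, 0.0014, 0], "roll": 0},
    {"gripper": -1, "translation": [-0.0003, 0.0014, 0], "roll": 0},
    {"gripper": -1, "translation": [-0.0003, 0.0014, 0], "roll": 0},
    {"gripper": -1, "translation": [-0.0003, 0.0014, 0], "roll": 0}
  ]
}}

```text
time: 24.25
eef_pos: [0.5867, -0.137, 0.094]
ee_rot: [1.934, 2.47, -0.003]
force: [-1.3, -8.7, 3.7]
finger_gap: 0.022
```

```bash
for i in 1 2 3; do python3 sq.py | tail -2; done; python3 - <<'E'
from ov import *
im=manip.snapshot('top')['pixels'];cv2.imwrite('pics/t19c.png',cv2.resize(im[110:250,260:450],None,fx=4,fy=4,interpolation=2))
im=manip.snapshot('scene')['pixels'];cv2.imwrite('pics/s19c.png',cv2.resize(im[110:350,170:390],None,fx=2.5,fy=2.5,interpolation=2))
E
```

```text
w_last [(294, np.float64(206.1), np.float64(209.7), np.float64(17.5)), (347, np.float64(207.3), None, np.float64(16.7)), (352, np.float64(207.3), np.float64(211.4), np.float64(16.7)), (356, np.float64(207.6), np.float64(211.3), np.float64(16.5))]
travel 0.03345626037871345 F -8.476574800596934
w_last [(294, np.float64(206.2), np.float64(209.7), np.float64(17.4)), (347, np.float64(207.3), None, np.float64(16.7)), (352, np.float64(207.3), np.float64(211.4), np.float64(16.7)), (356, np.float64(207.6), np.float64(211.3), np.float64(16.5))]
travel 0.03345748763682492 F -7.494149055115867
w_last [(294, np.float64(206.2), np.float64(209.7), np.float64(17.4)), (347, np.float64(207.3), None, np.float64(16.7)), (352, np.float64(207.3), np.float64(211.4), np.float64(16.7)), (356, np.float64(207.6), np.float64(211.3), np.float64(16.5))]
travel 0.033444470502345544 F -8.163554920898099
```

View pics/s19c.png

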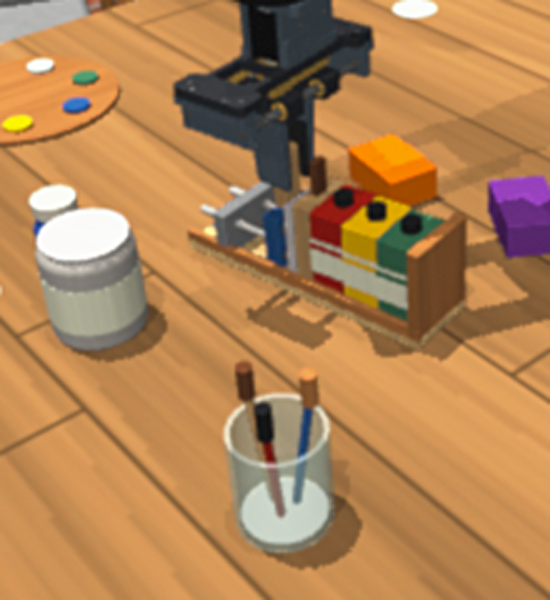

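View pics/w_last.png

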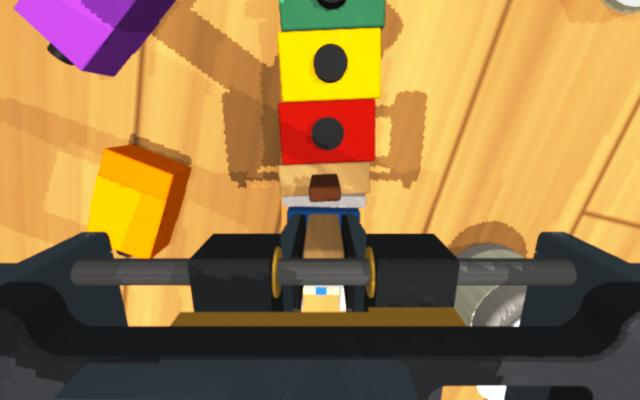

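>>> {"op": "jog_arm", "data": {
  "plan": [
    {"gripper": -1, "translation": [-0.0001, 0.0006, 0], "roll": 0},
    {"gripper": -1, "translation": [-0.0001, 0.0006, 0], "roll": 0},
    {"gripper": -1, "translation": [-0.0001, 0.0006, 0], "roll": 0},
    {"gripper": -1, "translation": [-0.0001, 0.0006, 0], "roll": 0},
    {"gripper": -1, "translation": [-0.0001, 0.0006, 0], "roll": 0}
  ]
}}

```text
time: 25.0
eef_pos: [0.5866, -0.1366, 0.094]
ee_rot: [1.934, 2.47, -0.003]
force: [-0.5, -9.0, 4.2]
finger_gap: 0.0218
```

```bash
for i in 1 2 3; do python3 sq.py | tail -2; done
```

```text
w_last [(294, np.float64(206.5), np.float64(209.7), np.float64(17.3)), (347, np.float64(207.8), None, np.float64(16.4)), (352, np.float64(208.4), np.float64(211.4), np.float64(16.0)), (356, np.float64(208.3), np.float64(211.3), np.float64(16.0))]
travel 0.0337899308145304 F -8.755727039980714
w_last [(294, np.float64(206.5), np.float64(209.8), np.float64(17.3)), (347, np.float64(207.8), None, np.float64(16.4)), (352, np.float64(208.4), np.float64(211.4), np.float64(16.0)), (356, np.float64(208.3), np.float64(211.3), np.float64(16.0))]
travel 0.033803738615224996 F -8.503509985732862
w_last [(294, np.float64(206.4), np.float64(209.7), np.float64(17.3)), (347, np.float64(207.8), None, np.float64(16.4)), (352, np.float64(208.4), np.float64(211.4), np.float64(16.0)), (356, np.float64(208.3), np.float64(211.3), np.float64(16.0))]
travel 0.033816840914713195 F -7.602844345829746
```

View pics/t19c.png

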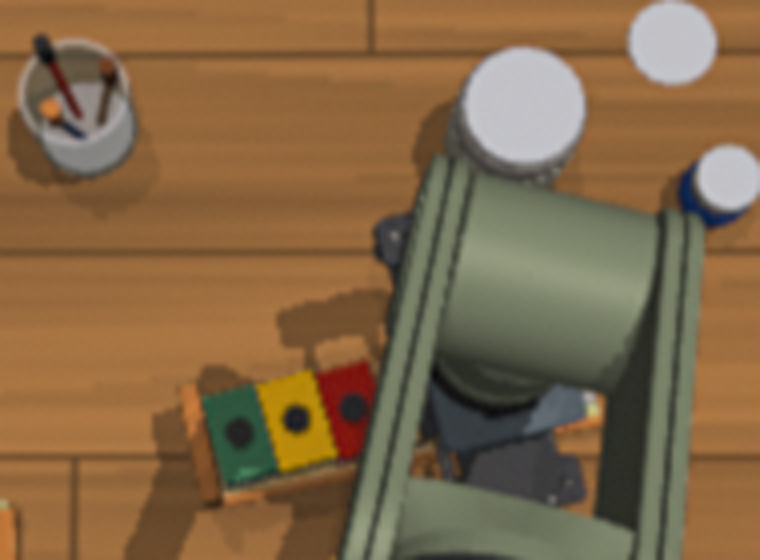

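```bash
python3 -c "
from bench import manip
print(manip.sign_off())"
```

```text
the job is handed in; nothing more can be done
None
```

The job is handed in at about 25 s. The row is packed against the end board and the arm is still gripping the clamp handle and pushing it.

- **Red tin:** My first try, gripping its sides and pushing, slipped and did not turn it. I then pulled it upright by its cap, regripped its sides and moved it against the yellow tin. The pictures show it standing flush.
- **Spacers:** About 49 mm were free after that, so I used one spacer. It stands upright against the red tin and left about 28 mm in front of the parked plate.
- **Clamp:** The jaw has travelled about 33.8 mm of its 44 mm. In the wrist picture the plate is squeezed about 7 mm, which is half-way. The force reading of about 8.3 N, less the return spring and the starting offset, gives about 6 mm. The two disagree by about 1 mm, within the noise of the force reading.
- **Row and bystanders:** All three tins stand. From about 31 mm of jaw travel on, the plate squeeze grew by about as much as the jaw moved, so the stack is solid against the end board. The tins and the spacer were about 2° askew in the lane. The jar, the can and the pot look untouched in the last top and scene pictures, though I did not measure their positions.

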